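Lock the service cover with the quarter-turn stud and turn its status sign to green

ROBOT

A 6-joint arm with a two-finger parallel gripper is mounted at the origin on the work surface. World frame = base frame: x ahead of the robot, y to its left, z up, the work surface at z = 0. Lengths are in m, angles in rad, forces in N, time in s.
With the tool pointing down it reaches from about 0.3 to 1 m from the base axis. Payload 5.1 kg.
Tool frame: the origin (TCP) lies between the finger pads; the fingertips stand 11 mm ahead of it and the grasp point (between the pads) lies 8 mm behind it; z points along the fingers, y is the direction in which the jaws open and shut (so a half turn about z gives the same grasp; the last joint's range is limited). The gripper opens to 95 mm and grips with 3 to 60 N. Pads are 20 mm wide; open, the fingers measure 119 mm over their backs; the gripper's body (75 mm by 180 mm) begins 59 mm behind the grasp point.
Start: joints at [-1.425, 0.124, 1.65, -0, 1.367, -0.083], TCP at [0.147, -0.633, 0.189] pointing down, gripper open.
Joint ranges: [-2.61, 2.61], [-1.02, 2.33], [0.03, 2.71], [-1.35, 4.49], [0.32, 2.68], [-2.91, 2.91]. Speed limits (rad/s): [2.57, 2.57, 3.14, 3.14, 3.14, 3.14].

INTERFACE

Orientations are given as a rotation vector (axis times angle).
In Python, from workcell import state, get_image, finish_job gives the robot as it stands.
- The arm moves only by the tool step_arm, never from a script. Its argument "commands" is a list that holds one entry, the list of rows, each a list of 7 numbers: the shift along the tool's x, y, z each as a share of 0.3 m, from -1 to 1, then the turn, a rotation vector about the tool's x, y, z each as a share of 60 degrees, from -1 to 1, then the opening, from 0 (shut) to 1 (fully open). A call has 1 to 5 rows; each row shifts and turns the commanded pose from where the row before left it, along the tool's axes as they then stand; what a row does not reach is not made up. A row lasts 1/8 s, in which the tool goes at most 62.5 mm and 10.7 degrees, less where a joint would pass 70% of its speed; a pose out of reach is approached as far as the arm can. A call with a number of a shift or a turn outside -1 to 1 is refused whole. A call with a gripper value outside its range is refused whole. The fingers move at their own pace and stop on an object; "squeeze" is the grip in N (left out, the last holds). Time passes only in rows, so rows that do not move let the fingers close. It gives the time, the measured TCP pose, the force and the opening at its end, in the units of the state.
- state(): the state, without advancing time (a new reading comes with each control period).
- get_image(name): name is "scene" or "top" or "wrist"; returns a dict with "color" (384x512x3 uint8, blue, green, red), "depth" (384x512 float32, m along the optical axis (not along the pixel's ray), 0 where there is no reading), "mtx" (3x3 intrinsics, pixels), "xyz" and "rotation" of the camera in the world; the wrist camera has in their place "T_tool_cam" (4x4, takes a point from camera to tool coordinates, whose origin is the TCP and whose axes are the flange's). Camera axes: x right, y down, z forward; pixel columns grow to the right and rows downward; lengths in m; the calibration is good to about 2 mm. A picture is of the moment at which its call begins: read the wrist's pose just before it.
- finish_job(): hands the job in, once; it reports no verdict.
The state is a dict: "t": time; "joint_positions": joint angles; "qvel": joint speeds; "joint_torque": joint torques, N m; "ee_pos": TCP position; "tool_rot": TCP orientation; "ft_force": force on the tool from outside, world axes, zero at the start; "torque": the same for the moment, N m; "grip_width": finger opening in m.
Only numpy, scipy, OpenCV 4.12 (cv2) and the standard library are available. Lean on these libraries where they do the work, as an engineer would, in place of code of your own. Each camera call takes 0.05 s, during which the arm holds its last target.

TASK

Lock the service cover of the pneumatic enclosure: lift the T-handled stud from its sloped rest, stand it upright in the steel collar on the cover and let go, then take it again by its red wing from above, feel for the slot by turning it clockwise, push it fully in and give it a quarter turn clockwise to the stop, so that it stays locked. Then spin the two-sided status sign half a turn counter-clockwise to its stop, so that its green face looks away from the robot. Leave the other things on the bench where they are.

Things in the scene. Friction and masses are not known exactly. Their poses are not given: they have to be found in the camera images.
- stud_grip (a point): Loose locking stud, 0.26 kg, 172 mm long: point on its axis on its bare dark square shaft (18 mm across, 53 to 135 mm above the foot), 88 mm above the foot. z runs from foot to handle. At the start it lies in its rest, leaning 45 degrees: foot low towards the robot, handle high away from it, x pointing down and away, y level. The shaft is free on both sides and is taken from above.
- stud_foot (a point): Centre of the end face of the stud's foot; axes as stud_grip. From here up: steel cross-lug (10 mm high, 42 mm long along y, 12 mm thick along x), neck 12 mm dia. up to 21 mm, aluminium barrel 46 mm dia. from 21 to 53 mm, chamfered underneath. The lug is parallel to the wing.
- stud_wing (a point): Centre of the stud's red flat wing handle, on its axis 153.5 mm above the foot; axes as stud_grip. Wing 74 mm wide along y, 12 mm thick along x, 37 mm high (135 to 172 mm above the foot). In the rest its flat face lies on a bar, so it cannot be taken along the stud's axis; with the stud upright it is taken from above.
- collar (a point): Centre of the mouth of the steel collar on the enclosure's cover, 100 mm above the bench; z up, axes along the enclosure (190 mm along x, 150 mm along y, cover top 44 mm below this point). Collar inner dia. 50 mm, outer 62 mm, 50 mm deep to the slotted plate. It keeps a loose stud upright within about 7 degrees. A white stripe lies on the cover from the collar to -x.
- socket (a point): Centre of the top of the brass slotted plate in the collar, 50 mm below its mouth; axes as collar. Plate 7 mm thick; slot 46 x 18 mm, centred, its bearing not measured and new every time: the socket's y axis turned clockwise from above by 5 to 60 degrees. Unless lug and slot line up (within about 8 degrees) the stud stands with its foot on the plate.
- cam (a joint): Cam under the plate, rad: 0 in line with the slot, 1.57 at its stop, a quarter turn clockwise from above. Lined up, the stud drops 6 to 7 mm on to a spring (5 to 10 N); pushed on, it is home with its foot 21 mm below socket and its lug in the cam (10 degrees of play). Turned there it locks and stays, foot about 17 mm below socket; not turned, it springs back.
- rest (a point): The stud's sloped black rest on a yellow foot plate 175 x 90 mm, fixed: origin on the bench, under the stud's grip point; x points the way the stud's handle leans. The bar under the wing reaches about 140 mm above the bench, the wing about 158 mm.
- sign_pivot (a point): Status sign: centre of its upright plate, on its upright pivot axis, 100 mm above the bench, on a fixed stand (round foot 68 mm dia.). Plate 90 mm wide, 60 mm tall (70 to 130 mm above the bench), 6 mm thick, red on one face, green on the other. These axes are the stand's: at joint value 0 the plate lies along y and its red face looks to +x, away from the robot.
- sign (a joint): Angle of the sign about its pivot, rad, counter-clockwise from above: 0 to 0.2 at the start (red away from the robot), stops at 0 and 3.14 (green away from the robot), so it only turns that way. Light friction (0.03 N m); it stays where it is left.
- oil_bottle: Bystander: blue plastic bottle, 48 mm in diameter, 120 mm tall, standing; origin under its centre.
- tee: Bystander: brass tee fitting, about 75 mm long, 26 mm high; origin under its centre.
- wrench: Bystander: steel open-ended wrench, 180 mm long, lying flat along its x; origin under its centre.
- coupler: Bystander: steel and blue hose coupler, 40 mm in diameter, 55 mm tall, standing; origin under its centre.
- gauge: Bystander: round pressure gauge lying face up, 64 mm in diameter, 27 mm high, brass stem towards its -x; origin under the dial's centre.
- nipples: Bystander: steel pipe nipple with a hexagon, 60 mm long along its x, 25 mm high; origin under its centre.
- bin: Bystander: small open red parts bin, 100 x 90 x 50 mm; origin under its centre.
Things that resemble listed ones, but are neither listed nor needed, are in the scene too. Leave any orange, purple or turquoise look-alike of the part that bears stud_grip alone.

How it is judged:
On the way, in this order (a step that is already met when the one before it is completed fails the run):
1. the stud stands upright in the collar, let go (horizontal distance between stud_foot and socket below 0.01 m and angle between stud_grip's own z axis and vertical below 0.2 rad and z of stud_foot in the frame of socket below 0.012 m and contact force between stud and the fingers below 0.05 N), for 0.2 s.
2. the stud is pushed in and turned a quarter turn clockwise: locked (horizontal distance between stud_foot and socket below 0.01 m and angle between stud_grip's own z axis and vertical below 0.2 rad and z of stud_foot in the frame of socket below -0.013 m and value of joint cam above 1.2 rad), for 0.2 s.
3. the sign is turned to show green away from the robot (value of joint sign above 2.9 rad), for 0.2 s.
At the end, for the whole second after the job is handed in: The stud is upright (within 0.2 rad) in the collar, foot within 10 mm of the socket's axis and more than 13 mm below the slotted plate's top, the cam turned more than 1.2 rad clockwise, the stud let go and at rest, and the sign turned more than 2.9 rad, green face away from the robot (all of step 2 and contact force between stud and the fingers below 0.05 N and value of joint sign above 2.9 rad and linear speed of stud below 0.02 m/s); the robot touches nothing.
It fails at once if a bystander is pushed more than 40 mm from its place (distance of any of oil_bottle, tee, wrench, coupler, gauge, nipples, bin from where it was at the start of the episode above 0.04 m).
It also fails if it takes over 72 s, if anything falls off the work surface, if the arm or the gripper's body presses on something with over 40 N, if the wrist force passes 120 N, or if a joint passes its speed limit or range.

## Working session

There is one attempt and no reset: what is moved stays moved. The work goes in short steps, Python scripts to look and compute and a tool call to move; the robot and the scene stay as the last step left them, time stands still between calls to the robot, and variables do not carry over. Pictures are saved under pics/ and viewed, and the job is handed in when it is done.

Besides the shell and the picture viewer there is one more tool, called after "Emit:" in YAML: its name, and indented under it one key for each argument. step_arm: Moves the arm, as the interface text tells. Its arguments: {"type":"object","properties":{"commands":{"type":"array","items":{"type":"array","items":{"type":"array","items":{"type":"number"}}}},"squeeze":{"type":"number"}},"required":["commands"]}

```bash
mkdir -p pics; ls; python3 - <<'E'
from workcell import state,get_image
import cv2,pickle
print(state())
for n in ("scene","top","wrist"):
    im=get_image(n); pickle.dump(im,open(f"pics/{n}0.pkl","wb")); cv2.imwrite(f"pics/{n}0.png",im["color"])
    print(n,im["mtx"],im.get("xyz"),im.get("rotation"),im.get("T_tool_cam"))
E
```

```text
pics
{'t': 0.0, 'joint_positions': array([-1.42460437e+00,  1.24509202e-01,  1.65164234e+00, -1.88268025e-05,
        1.36752450e+00, -8.26093893e-02]), 'qvel': array([ 0.00088556, -0.00079418, -0.00082611, -0.00126871,  0.00041144,
        0.0005397 ]), 'joint_torque': array([-1.61107710e-03, -4.17610967e+01, -3.59934282e+01,  7.73843704e-02,
        4.91482252e-02, -1.73798762e-04]), 'ee_pos': array([ 0.14728552, -0.63238252,  0.18770319]), 'tool_rot': array([-3.11898842e+00, -3.58385207e-01,  1.32877005e-04]), 'ft_force': array([0.00665207, 0.03279585, 0.30246614]), 'torque': array([-0.00424922, -0.01746832,  0.06299531]), 'grip_width': 0.09476277420451536}
scene [[392.30989545   0.         255.81419214]
 [  0.         392.30989545 191.97905326]
 [  0.           0.           1.        ]] [ 1.08413989 -0.34748844  1.15832774] [-2.15599269 -1.46482559  0.43566881] None
top [[401.38217081   0.         254.50575347]
 [  0.         401.38217081 199.11570161]
 [  0.           0.           1.        ]] [ 0.27902035 -0.06320756  1.63642999] [-2.15929222  2.17434972 -0.0914137 ] None
wrist [[335.57225278   0.         254.68133007]
 [  0.         335.57225278 191.87117701]
 [  0.           0.           1.        ]] None None [[ 4.18541513e-05 -9.66280643e-01 -2.57491200e-01  7.24972022e-02]
 [ 9.99999816e-01 -1.15265839e-04  5.95101085e-04 -1.32639407e-04]
 [-6.04714598e-04 -2.57491178e-01  9.66280460e-01 -1.96712280e-01]
 [ 0.00000000e+00  0.00000000e+00  0.00000000e+00  1.00000000e+00]]
```

View pics/scene0.png

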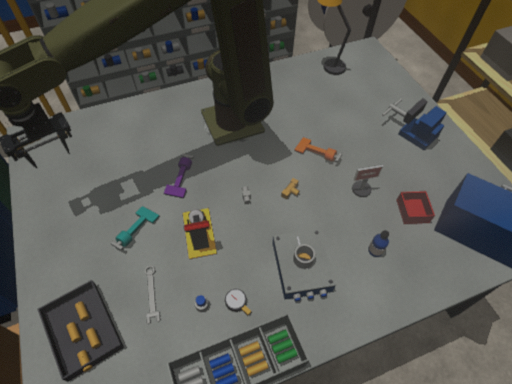

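View pics/top0.png

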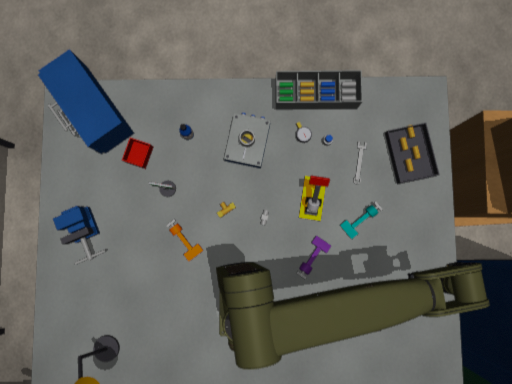

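View pics/wrist0.png

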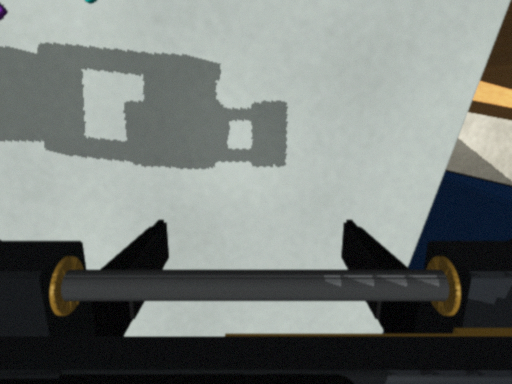

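```bash
cat > h.py <<'E'
import cv2,pickle,numpy as np
from scipy.spatial.transform import Rotation as R
from workcell import state,get_image
def cam(im,st=None):
    if im.get("xyz") is not None: return R.from_rotvec(im["rotation"]).as_matrix(),np.array(im["xyz"])
    T=im["T_tool_cam"]; Rt=R.from_rotvec(st["tool_rot"]).as_matrix()
    return Rt@T[:3,:3], Rt@T[:3,3]+st["ee_pos"]
def ray(im,uv,z,st=None):
    Rm,c=cam(im,st); uv=np.atleast_2d(uv).astype(float)
    p=np.c_[uv,np.ones(len(uv))]@np.linalg.inv(im["mtx"]).T@Rm.T
    return c+p*((z-c[2])/p[:,2])[:,None]
def cloud(im,st=None):
    Rm,c=cam(im,st); h,w=im["depth"].shape
    u,v=np.meshgrid(np.arange(w),np.arange(h))
    p=np.stack([u,v,np.ones_like(u)],-1).astype(float)@np.linalg.inv(im["mtx"]).T
    return (p*im["depth"][...,None])@Rm.T+c
def proj(im,P,st=None):
    Rm,c=cam(im,st); q=(np.atleast_2d(P)-c)@Rm@im["mtx"].T
    return q[:,:2]/q[:,2:]
def load(n): return pickle.load(open(f"pics/{n}.pkl","rb"))
def hsv(im): return cv2.cvtColor(im["color"],cv2.COLOR_BGR2HSV)
def crop(im,box,k,name):
    x0,y0,x1,y1=box; cv2.imwrite(f"pics/{name}.png",cv2.resize(im["color"][y0:y1,x0:x1],None,fx=k,fy=k,interpolation=cv2.INTER_CUBIC))
def snap(n,tag):
    st=state(); im=get_image(n); pickle.dump((im,st),open(f"pics/{tag}.pkl","wb")); cv2.imwrite(f"pics/{tag}.png",im["color"]); return im,st
E
python3 - <<'E'
from h import *
t=load("top0"); s=load("scene0")
a=cv2.resize(t["color"][105:225,140:340],None,fx=4,fy=4,interpolation=cv2.INTER_CUBIC); cv2.imwrite("pics/topc.png",a)
crop(s,(100,140,400,310),2.6,"scenec")
P=cloud(t); h=hsv(t)
print("bench z",np.median(P[250:300,100:150,2]))
def st(name,m):
    m&=t["depth"]>0
    q=P[m]; print(name,len(q),q.mean(0).round(4),q.min(0).round(3),q.max(0).round(3))
    c=np.argwhere(m)[:,::-1]; print(cv2.minAreaRect(c.astype(np.float32)))
box=np.zeros(h.shape[:2],bool); box[165:230,290:340]=1
H,S,V=h[...,0],h[...,1],h[...,2]
st("yellow",box&(H>20)&(H<35)&(S>150)&(V>100))
st("red",box&((H<8)|(H>172))&(S>150)&(V>60))
box[:]=0; box[110:170,220:275]=1
st("collar>0.085",box&(P[...,2]>.085)&(P[...,2]<.12))
st("cover",box&(P[...,2]>.045)&(P[...,2]<.07))
box[:]=0; box[170:205,140:185]=1
st("sign",box&(P[...,2]>.07)&(P[...,2]<.16)); st("foot",box&(P[...,2]>.004)&(P[...,2]<.06))
E
```

```text
bench z -0.0017496949012142382
yellow 484 [ 0.4316 -0.2732  0.0095] [ 0.349 -0.334 -0.006] [ 0.529 -0.225  0.137]
((312.3777160644531, 197.98165893554688), (22.102725982666016, 42.17813491821289), 8.530765533447266)
red 152 [ 0.4897 -0.2886  0.148 ] [ 0.474 -0.324  0.129] [ 0.506 -0.254  0.162]
((319.3699645996094, 180.91000366210938), (18.80904197692871, 8.485281944274902), 8.130102157592773)
collar>0.085 88 [ 0.6703 -0.0165  0.0968] [ 0.64  -0.046  0.086] [0.7   0.013 0.108]
((246.5, 137.5), (15.0, 15.0), 90.0)
cover 1583 [ 0.6694 -0.0164  0.0548] [ 0.563 -0.106  0.045] [0.778 0.076 0.069]
((246.82192993164062, 139.99755859375), (37.36602783203125, 47.14405059814453), 12.094757080078125)
sign 75 [0.4798 0.3092 0.1153] [0.472 0.268 0.07 ] [0.489 0.354 0.136]
((161.5, 186.0), (25.646240234375, 3.7811765670776367), 9.462321281433105)
foot 238 [0.484  0.3201 0.0097] [0.418 0.244 0.004] [0.559 0.427 0.057]
((161.47227478027344, 186.16551208496094), (43.920223236083984, 34.01215362548828), 2.385944128036499)
```

View pics/topc.png

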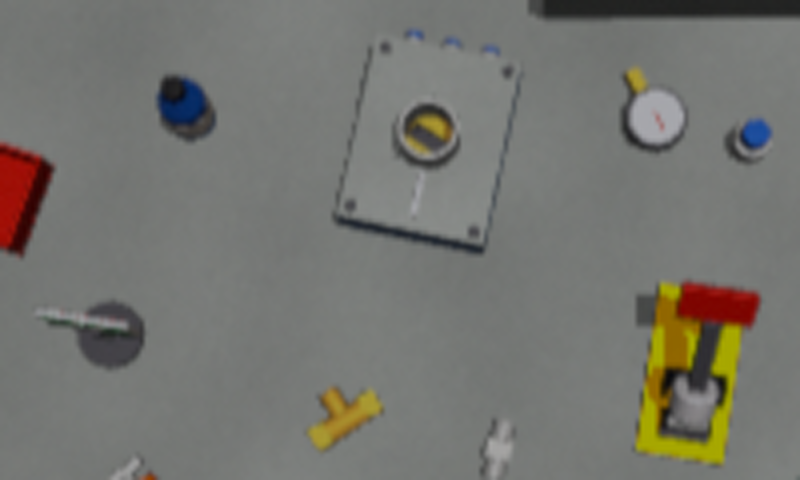

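View pics/scenec.png

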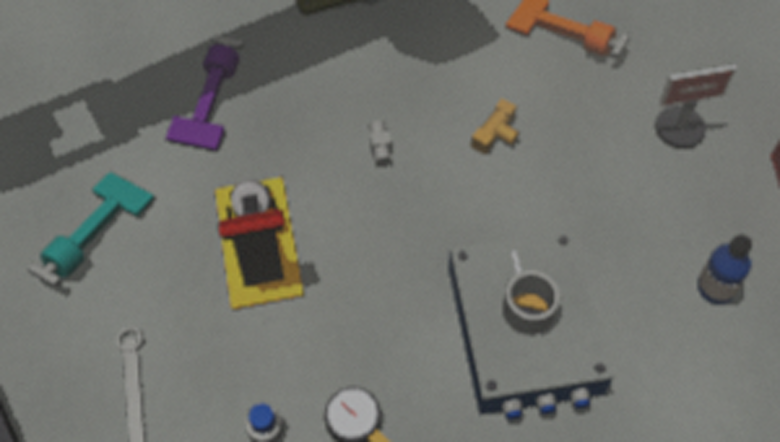

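```bash
cat >> h.py <<'E'
def down(yaw,pitch=0.,roll=0.):
    """tool x at bearing yaw (world), z down; pitch: then tilt about world-horizontal tool y (+ tips tool z toward +x tool)"""
    x=np.array([np.cos(yaw),np.sin(yaw),0]); z=np.array([0,0,-1.]); y=np.cross(z,x)
    return np.c_[x,y,z]@R.from_euler("y",pitch).as_matrix()
def go(p,Rm,n=None,st=None):
    """n rows for straight move from measured pose"""
    st=st or state(); p0=np.array(st["ee_pos"]); R0=R.from_rotvec(st["tool_rot"]); R1=R.from_matrix(Rm)
    rv=(R0.inv()*R1).as_rotvec(); d=np.array(p)-p0
    need=max(np.linalg.norm(d)/.06,np.linalg.norm(rv)/np.radians(10.2))
    n=n or int(np.ceil(need)); print("need",round(need,2),"n",n,"d",d.round(4),"rvdeg",np.degrees(rv).round(1))
    for i in range(n):
        Ri=R0*R.from_rotvec(rv*i/n); print((Ri.inv().apply(d/n)/.3).round(3).tolist(),(rv/n/np.radians(60)).round(3).tolist())
E
python3 - <<'E'
from h import *
s=state(); print(R.from_rotvec(s["tool_rot"]).as_matrix().round(3))
t=load("top0"); P=cloud(t);h=hsv(t)
H,S,V=h[...,0],h[...,1],h[...,2]
box=np.zeros(H.shape,bool); box[165:230,290:340]=1
m=box&(H>20)&(H<35)&(S>150)&(V>100)&(P[...,2]<.02)
q=P[m][:,:2].astype(np.float32); r=cv2.minAreaRect(q);print("plate",r,cv2.boxPoints(r))
E
```

```text
[[ 0.974  0.227 -0.   ]
 [ 0.227 -0.974  0.002]
 [ 0.    -0.002 -1.   ]]
plate ((0.43908774852752686, -0.28078916668891907), (0.09025868028402328, 0.17268799245357513), 80.67655944824219) [[ 0.3465731  -0.31133395]
 [ 0.5169798  -0.3393107 ]
 [ 0.5316024  -0.25024438]
 [ 0.36119568 -0.22226763]]
```

```bash
python3 - <<'E'
from h import *
go([.43,-.278,.28],down(np.radians(-9.3)))
E
```

```text
need 7.71 n 8 d [0.2827 0.3545 0.092 ] rvdeg [-0.1  0.  22.4]
[0.148, -0.117, -0.038] [-0.0, 0.0, 0.047]
[0.142, -0.124, -0.038] [-0.0, 0.0, 0.047]
[0.136, -0.131, -0.038] [-0.0, 0.0, 0.047]
[0.13, -0.138, -0.038] [-0.0, 0.0, 0.047]
[0.123, -0.144, -0.038] [-0.0, 0.0, 0.047]
[0.115, -0.15, -0.038] [-0.0, 0.0, 0.047]
[0.108, -0.155, -0.038] [-0.0, 0.0, 0.047]
[0.1, -0.16, -0.038] [-0.0, 0.0, 0.047]
```

Stud candidates (top view): purple (315,255), turquoise (361,220), orange (183,240), and the red-winged one in the yellow rest (313,195). I choose the last one, because it is the only one lying in the rest with a red wing and an aluminium barrel.

Emit:
step_arm:
  commands:
    - [[0.148,-0.117,-0.06,0,0,0.047,1],[0.142,-0.124,-0.06,0,0,0.047,1],[0.136,-0.131,-0.06,0,0,0.047,1],[0.13,-0.138,-0.04,0,0,0.047,1],[0.123,-0.144,-0.03,0,0,0.047,1]]

```text
t: 0.78
ee_pos: [0.3252, -0.41, 0.2645]
tool_rot: [3.141, -0.03, 0.001]
ft_force: [0.4, -1.2, -0.5]
grip_width: 0.0947
```

Emit:
step_arm:
  commands:
    - [[0.115,-0.15,-0.02,0,0,0.047,1],[0.108,-0.155,-0.02,0,0,0.047,1],[0.1,-0.16,-0.02,0,0,0.047,1],[0,0,0,0,0,0,1]]

```text
t: 1.27
ee_pos: [0.4321, -0.2761, 0.2824]
tool_rot: [3.132, -0.25, 0.001]
ft_force: [-0.3, -0.3, -0.4]
grip_width: 0.0951
```

```bash
python3 - <<'E'
from h import *
im,st=snap("wrist","w1"); print(st["t"],st["ee_pos"],st["joint_positions"].round(3))
print(np.degrees(np.arctan2(*R.from_rotvec(st["tool_rot"]).as_matrix()[[1,0],0])))
E
```

```text
1.275 [ 0.43208265 -0.27610477  0.28239098] [-0.674 -0.226  1.832  0.     1.535  1.056]
-9.117705066362081
```

View pics/w1.png

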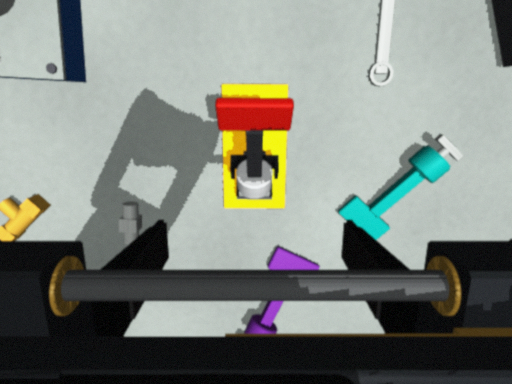

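```bash
python3 - <<'E'
from h import *
im,st=load("w1"); P=cloud(im,st); h=hsv(im); H,S,V=h[...,0],h[...,1],h[...,2]
box=np.zeros(H.shape,bool); box[70:225,200:310]=1
m=box&(H>22)&(H<34)&(S>150)&(V>150)&(abs(P[...,2])<.015)
r=cv2.minAreaRect(P[m][:,:2].astype(np.float32));print("plate",r)
m=box&((H<8)|(H>172))&(S>150)&(V>60)&(P[...,2]>.1)
q=P[m];r=cv2.minAreaRect(q[:,:2].astype(np.float32));print("wing",r,q[:,2].min(),q[:,2].max(),q.mean(0))
# shaft: dark pixels in rows 130-165
yx=np.array([np.sin(np.radians(9.2)),np.cos(np.radians(9.2))])
for v in range(118,175,4):
    m=box.copy(); m[:v]=0; m[v+4:]=0
    m&=(V<70)&(P[...,2]>.06)&(P[...,2]<.16)
    if m.sum()>8: q=P[m]; l=q[:,:2]@yx; print(v,m.sum(),np.argwhere(m)[:,1].min(),np.argwhere(m)[:,1].max(),q.mean(0).round(4),(l.max()-l.min()).round(4))
m=box&(S<60)&(V>90)&(P[...,2]>.03); m[:165]=0
q=P[m];print("barrel",len(q),q.mean(0),q.min(0),q.max(0))
E
```

```text
plate ((0.442321240901947, -0.27685025334358215), (0.08932961523532867, 0.1729544997215271), 80.72795104980469)
wing ((0.492480605840683, -0.28509047627449036), (0.07239409536123276, 0.031211821362376213), 80.88895416259766) 0.13169591023019395 0.4791657616673025 [ 0.49363832 -0.28489043  0.15006637]
130 42 247 261 [ 0.4752 -0.2828  0.1347] 0.0142
134 60 247 261 [ 0.4716 -0.2817  0.1319] 0.0144
138 60 247 261 [ 0.4672 -0.281   0.1278] 0.0147
142 60 247 261 [ 0.4625 -0.2803  0.1228] 0.0149
146 60 247 261 [ 0.4577 -0.2795  0.118 ] 0.0151
150 64 246 262 [ 0.4528 -0.2784  0.1129] 0.0177
154 64 246 261 [ 0.4477 -0.2773  0.1076] 0.0169
158 61 246 261 [ 0.4424 -0.2766  0.1023] 0.0172
162 61 231 276 [ 0.4366 -0.2759  0.0957] 0.0569
166 74 231 277 [ 0.4296 -0.2754  0.0836] 0.0582
170 52 248 276 [ 0.4251 -0.2748  0.0847] 0.0351
174 38 248 260 [ 0.4199 -0.2735  0.0797] 0.0147
barrel 900 [ 0.41054707 -0.27183857  0.078512  ] [ 0.37707568 -0.29599677  0.03038152] [ 0.50346432 -0.24730265  0.47916576]
```

```bash
python3 - <<'E'
from h import *
im,st=load("w1"); crop(im,(200,75,310,220),5,"w1c")
P=cloud(im,st)
for v in range(152,178,3): print(v,[ (round(P[v,u,0],3),round(P[v,u,2],3)) for u in (228,234,240,255,269,274,280)])
E
```

```text
152 [(np.float64(0.443), np.float64(0.009)), (np.float64(0.442), np.float64(0.01)), (np.float64(0.441), np.float64(0.011)), (np.float64(0.452), np.float64(0.112)), (np.float64(0.434), np.float64(0.009)), (np.float64(0.433), np.float64(0.009)), (np.float64(0.432), np.float64(0.009))]
155 [(np.float64(0.439), np.float64(0.009)), (np.float64(0.444), np.float64(0.049)), (np.float64(0.442), np.float64(0.048)), (np.float64(0.448), np.float64(0.108)), (np.float64(0.436), np.float64(0.048)), (np.float64(0.436), np.float64(0.05)), (np.float64(0.427), np.float64(0.008))]
158 [(np.float64(0.435), np.float64(0.009)), (np.float64(0.44), np.float64(0.052)), (np.float64(0.439), np.float64(0.052)), (np.float64(0.444), np.float64(0.104)), (np.float64(0.433), np.float64(0.05)), (np.float64(0.432), np.float64(0.05)), (np.float64(0.423), np.float64(0.008))]
161 [(np.float64(0.431), np.float64(0.007)), (np.float64(0.435), np.float64(0.046)), (np.float64(0.434), np.float64(0.045)), (np.float64(0.44), np.float64(0.101)), (np.float64(0.428), np.float64(0.046)), (np.float64(0.428), np.float64(0.051)), (np.fl
[... 751 characters left out ...]
at64(0.087)), (np.float64(0.421), np.float64(0.068)), (np.float64(0.417), np.float64(0.053)), (np.float64(0.406), np.float64(0.009))]
173 [(np.float64(0.414), np.float64(0.009)), (np.float64(0.42), np.float64(0.046)), (np.float64(0.424), np.float64(0.072)), (np.float64(0.423), np.float64(0.083)), (np.float64(0.418), np.float64(0.072)), (np.float64(0.413), np.float64(0.056)), (np.float64(0.402), np.float64(0.009))]
176 [(np.float64(0.409), np.float64(0.009)), (np.float64(0.417), np.float64(0.05)), (np.float64(0.42), np.float64(0.075)), (np.float64(0.418), np.float64(0.079)), (np.float64(0.415), np.float64(0.075)), (np.float64(0.408), np.float64(0.049)), (np.float64(0.398), np.float64(0.008))]
```

View pics/w1c.png

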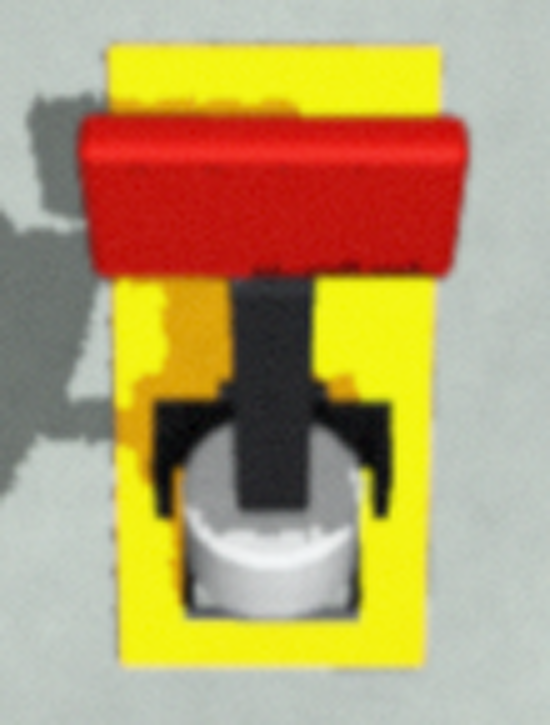

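Emit:
step_arm:
  commands:
    - [[0.05,0.002,0.1,0,0,0,1],[0,0,0.17,0,0,0,1],[0,0,0.17,0,0,0,1],[0,0,0.14,0,0,0,1],[0,0,0.073,0,0,0,1]]

```text
t: 1.95
ee_pos: [0.4422, -0.2818, 0.0823]
tool_rot: [-3.128, 0.262, 0.007]
ft_force: [0.8, -0.0, 0.7]
grip_width: 0.095
```

```bash
python3 - <<'E'
from h import *
im,st=snap("wrist","w2"); print(st["t"],st["ee_pos"],st["ft_force"])
go([.447,-.278,.0865],down(np.radians(-9.2)))
E
```

```text
1.95 [ 0.44217387 -0.28182583  0.08231472] [ 0.82290044 -0.02063731  0.66905813]
need 0.15 n 1 d [0.006  0.0029 0.0065] rvdeg [-0.2  0.5 -0.4]
[0.018, -0.013, -0.022] [-0.004, 0.008, -0.006]
```

View pics/w2.png

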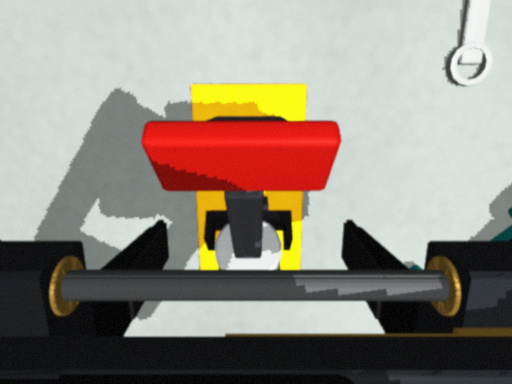

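Emit:
step_arm:
  commands:
    - [[0.015,-0.012,-0.018,0,0.006,-0.004,1],[0,0,0,0,0,0,0.3],[0,0,0,0,0,0,0],[0,0,0,0,0,0,0],[0,0,0,0,0,0,0]]
  squeeze: 50

```text
t: 2.62
ee_pos: [0.4502, -0.279, 0.0918]
tool_rot: [3.131, -0.252, 0.01]
ft_force: [-0.1, -0.2, -0.2]
grip_width: 0.0607
```

Emit:
step_arm:
  commands:
    - [[0,0,0,0,0,0,0],[0,0,0,0,0,0,0],[0,0,0,0,0,0,0]]

```text
t: 3.0
ee_pos: [0.45, -0.2789, 0.0914]
tool_rot: [3.131, -0.252, 0.01]
ft_force: [0.3, 0.6, -0.5]
grip_width: 0.0305
```

Emit:
step_arm:
  commands:
    - [[0,0,0,0,0,0,0],[0,0,0,0,0,0,0],[0,0,0,0,0,0,0],[0,0,0,0,0,0,0]]

```text
t: 3.5
ee_pos: [0.4488, -0.2812, 0.0925]
tool_rot: [3.126, -0.25, 0.005]
ft_force: [-10.0, -7.4, 7.9]
grip_width: 0.0035
```

```bash
python3 - <<'E'
from h import *
st=state();print(st)
E
```

```text
{'t': 3.5, 'joint_positions': array([-0.65910682, -0.06592466,  2.01214039, -0.00360505,  1.18934254,
        1.07252028]), 'qvel': array([-0.01370026, -0.00553506, -0.01270966, -0.04675303,  0.00357259,
        0.00256771]), 'joint_torque': array([  6.91991821, -26.59057617, -30.89161992,   3.58789891,
        -1.02883536,  -0.0753836 ]), 'ee_pos': array([ 0.44876419, -0.28118984,  0.09251091]), 'tool_rot': array([ 3.12551819, -0.24978799,  0.0050476 ]), 'ft_force': array([-10.01963683,  -7.44797191,   7.91705181]), 'torque': array([-1.40079553,  1.94961272, -0.08372111]), 'grip_width': 0.003544113562975998}
```

```bash
python3 - <<'E'
from h import *
im,st=snap("wrist","w3"); s,_=snap("scene","s3"); crop(s,(130,160,260,290),4.5,"s3c")
E
```

```text
(no output)
```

View pics/w3.png

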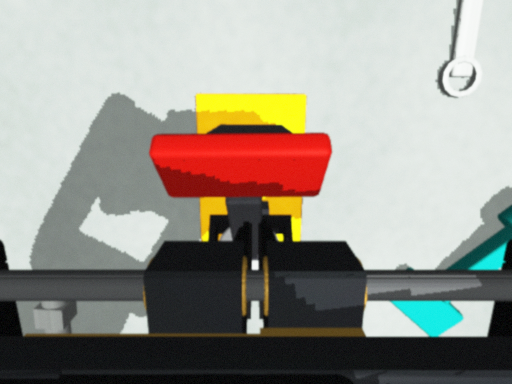

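View pics/s3c.png

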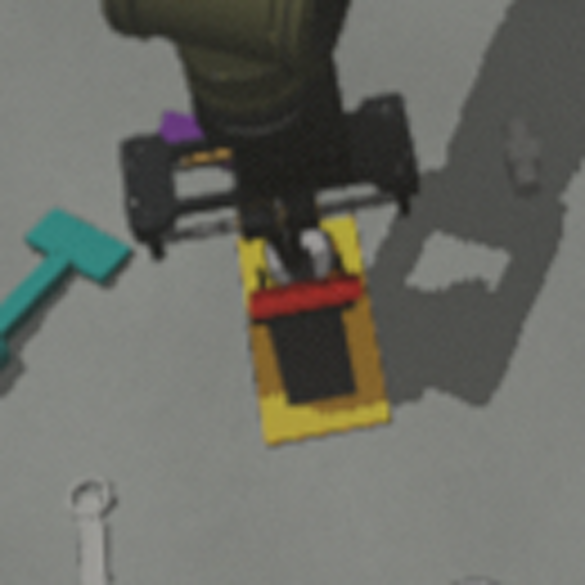

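```bash
python3 - <<'E'
from h import *
for n in ("w1","w2","w3"):
    im,st=load(n); P=cloud(im,st); h=hsv(im); H,S,V=h[...,0],h[...,1],h[...,2]
    m=((H<8)|(H>172))&(S>150)&(V>60)&(P[...,2]>.1)&(P[...,2]<.2)
    q=P[m];r=cv2.minAreaRect(q[:,:2].astype(np.float32));print("wing",r,q[:,2].min(),q[:,2].max(),q.mean(0))
im,st=load("w3"); P=cloud(im,st); crop(im,(180,180,330,330),5,"w3c")
for v in range(195,340,6): print(v,[tuple(P[v,u].round(3).tolist()) for u in (225,245,254,265)])
E
```

```text
wing ((0.492480605840683, -0.28509047627449036), (0.07239409536123276, 0.031211821362376213), 80.88895416259766) 0.13169591023019395 0.15895575689629876 [ 0.49359589 -0.28487974  0.14864539]
wing ((0.49289149045944214, -0.28505778312683105), (0.07274315506219864, 0.03211734816431999), 80.0195083618164) 0.13135320748303758 0.15927333447388486 [ 0.49542512 -0.28564717  0.14993288]
wing ((0.4935939311981201, -0.28192973136901855), (0.0724707543849945, 0.03184201568365097), 81.08345031738281) 0.1326085755252871 0.15902675789113022 [ 0.49623173 -0.28251018  0.1501638 ]
195 [(0.48, -0.272, 0.134), (0.479, -0.281, 0.136), (0.478, -0.285, 0.136), (0.477, -0.29, 0.135)]
201 [(0.477, -0.271, 0.134), (0.476, -0.281, 0.136), (0.475, -0.285, 0.135), (0.438, -0.289, 0.012)]
207 [(0.438, -0.254, 0.011), (0.472, -0.28, 0.133), (0.471, -0.284, 0.132), (0.438, -0.288, 0.029)]
213 [(0.432, -0.252, 0.008), (0.468, -0.279, 0.128), (0.467, -0.284, 0.129), (0.434, -0.288, 0.033)]
219 [(0.44, -0.257, 0.05), (0.463, -0.278, 0.123), (0.462, -0.283, 0.122), (0.46, -0.288, 0.12)]
225 [(0.434, -0.256, 0.045), (0
[... 1269 characters left out ...]

303 [(0.477, -0.278, 0.221), (0.474, -0.282, 0.217), (0.335, -0.263, 0.001), (0.473, -0.287, 0.218)]
309 [(0.475, -0.277, 0.22), (0.471, -0.282, 0.216), (0.328, -0.262, 0.001), (0.472, -0.287, 0.218)]
315 [(0.474, -0.277, 0.221), (0.454, -0.278, 0.193), (0.322, -0.261, 0.002), (0.459, -0.285, 0.203)]
321 [(0.472, -0.277, 0.221), (0.452, -0.278, 0.193), (0.314, -0.259, 0.001), (0.457, -0.285, 0.203)]
327 [(0.47, -0.276, 0.22), (0.45, -0.277, 0.194), (0.307, -0.258, 0.0), (0.456, -0.285, 0.203)]
333 [(0.471, -0.277, 0.224), (0.469, -0.281, 0.223), (0.469, -0.283, 0.222), (0.469, -0.286, 0.223)]
339 [(0.475, -0.278, 0.231), (0.474, -0.282, 0.23), (0.474, -0.284, 0.231), (0.474, -0.286, 0.231)]
```

View pics/w3c.png

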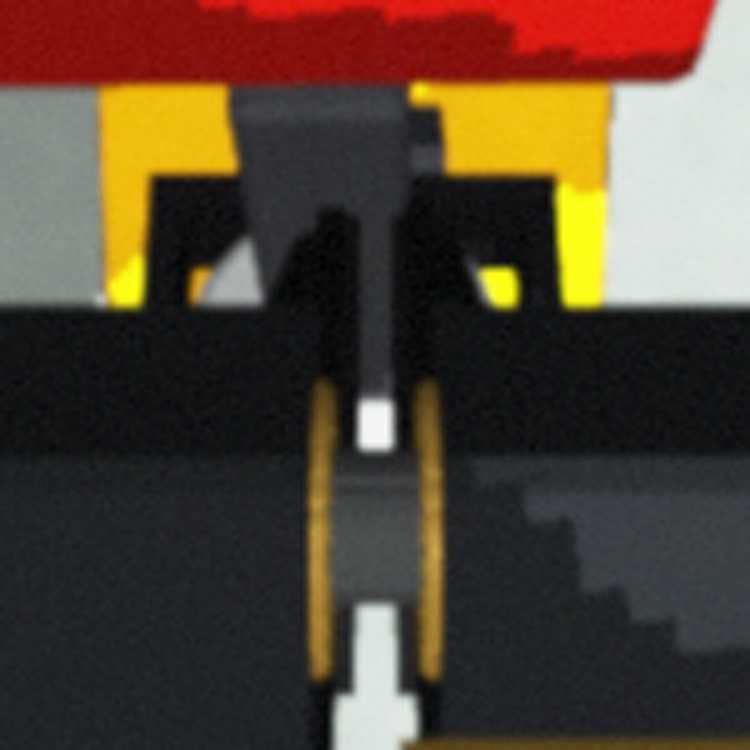

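```bash
python3 - <<'E'
from h import *
for n in ("w1","w2","w3"):
    im,st=load(n); T=im["T_tool_cam"]
    P=cloud(im,st); Q=(P-st["ee_pos"])@R.from_rotvec(st["tool_rot"]).as_matrix()
    print(n)
    for v,u in [(224,164),(228,160),(240,160),(260,165),(300,150),(320,130),(224,346),(240,350),(224,248),(232,246),(250,246),(224,262),(240,262)]: print((v,u),Q[v,u].round(4))
E
```

```text
w1
(224, 164) [ 0.0105 -0.048  -0.0298]
(228, 160) [ 0.0106 -0.0484 -0.0361]
(240, 160) [ 0.0058 -0.0476 -0.0402]
(260, 165) [-0.0083 -0.0477 -0.034 ]
(300, 150) [ 0.0232 -0.0272 -0.1202]
(320, 130) [-0.0112 -0.0497 -0.0808]
(224, 346) [ 0.0108  0.0479 -0.0307]
(240, 350) [ 0.0065  0.0472 -0.042 ]
(224, 248) [-0.1052 -0.01    0.2816]
(232, 246) [-0.1179 -0.0131  0.2809]
(250, 246) [-0.1477 -0.0133  0.2812]
(224, 262) [-0.1053  0.0112  0.2817]
(240, 262) [-0.1314  0.0113  0.2819]
w2
(224, 164) [ 0.0105 -0.048  -0.0299]
(228, 160) [ 0.0104 -0.0486 -0.0354]
(240, 160) [ 0.0055 -0.0478 -0.0396]
(260, 165) [-0.008  -0.0475 -0.0345]
(300, 150) [ 0.0231 -0.0272 -0.1201]
(320, 130) [-0.0104 -0.0493 -0.0819]
(224, 346) [ 0.0103  0.0482 -0.0296]
(240, 350) [ 0.0062  0.0474 -0.0413]
(224, 248) [ 0.0116 -0.0036 -0.033 ]
(232, 246) [ 0.0039 -0.0049 -0.0246]
(250, 246) [-0.0162 -0.0055 -0.0043]
(224, 262) [ 0.0102  0.0038 -0.0291]
(240, 262) [-0.018   0.0049  0.0157]
w3
(224, 164) [-0.0346 -0.0827  0.0916]
(228, 160) [-0.0383 -0.0865  0.0909]
(240, 160) [-0.05   -0.0873  0.0907]
(260, 165) [ 0.0355 -0.0219 -0.1222]
(300, 150) [ 0.0284 -0.0243 -0.1282]
(320, 130) [-0.1349 -0.123   0.0907]
(224, 346) [-0.0348  0.0834  0.0918]
(240, 350) [-0.0501  0.0879  0.091 ]
(224, 248) [ 0.0123 -0.0035 -0.0348]
(232, 246) [ 0.0119 -0.0043 -0.0448]
(250, 246) [ 0.0124 -0.0038 -0.0663]
(224, 262) [ 0.0122  0.0037 -0.0346]
(240, 262) [ 0.0123  0.0032 -0.0554]
```

```bash
python3 - <<'E'
from h import *
for n in ("w1","w2","w3"):
    im,st=load(n); P=cloud(im,st); Q=(P-st["ee_pos"])@R.from_rotvec(st["tool_rot"]).as_matrix()
    m=(im["depth"]>0)&(abs(Q[...,0])<.016)&(abs(Q[...,1])<.07)&(Q[...,2]>-.09)&(Q[...,2]<.02)
    if n!="w3": m&=abs(Q[...,1])>.035
    q=Q[m]; print(n,len(q),np.percentile(q[:,2],[0,50,90,97,99,100]).round(4),q[:,0].min(),q[:,0].max())
    print(np.argwhere(m)[np.argsort(-q[:,2])[:6]], q[np.argsort(-q[:,2])[:6]].round(4))
E
```

```text
w1 4682 [-0.09   -0.0624 -0.0354 -0.0292 -0.0275 -0.0256] -0.012002244542640763 0.01275476846311026
[[239 167]
 [219 347]
 [252 168]
 [219 159]
 [225 166]
 [222 163]] [[ 0.0001 -0.0482 -0.0256]
 [ 0.0118  0.0497 -0.0257]
 [-0.0075 -0.0481 -0.0258]
 [ 0.0119 -0.0516 -0.026 ]
 [ 0.0085 -0.048  -0.0262]
 [ 0.0103 -0.0495 -0.0262]]
w2 4693 [-0.09   -0.0624 -0.0354 -0.0292 -0.027  -0.0256] -0.012310637003437432 0.013139597861233369
[[219 347]
 [223 166]
 [219 348]
 [256 168]
 [225 343]
 [219 159]] [[ 0.0117  0.0497 -0.0256]
 [ 0.0095 -0.048  -0.0259]
 [ 0.0119  0.0501 -0.026 ]
 [-0.0098 -0.0482 -0.026 ]
 [ 0.0085  0.0476 -0.0261]
 [ 0.0119 -0.0515 -0.0261]]
w3 1544 [-0.0898 -0.0459 -0.0212 -0.0104 -0.0048 -0.0016] -0.015420594048856451 0.015983967258055107
[[247 257]
 [247 255]
 [247 252]
 [247 254]
 [247 256]
 [246 255]] [[-0.0154  0.0014 -0.0016]
 [-0.0154  0.0001 -0.0017]
 [-0.0152 -0.0018 -0.0021]
 [-0.0151 -0.0005 -0.0024]
 [-0.0149  0.0007 -0.0026]
 [-0.0142  0.0001 -0.0027]]
```

Emit:
step_arm:
  commands:
    - [[0,0,-0.03,0,0,0,0.7],[0,0,0,0,0,0,0.7],[0,0,0,0,0,0,0.7],[0,0,0,0,0,0,0.7],[0,0,0,0,0,0,0.7]]

```text
t: 4.22
ee_pos: [0.45, -0.2787, 0.1001]
tool_rot: [3.131, -0.252, 0.009]
ft_force: [0.2, -0.6, -0.4]
grip_width: 0.0454
```

```bash
python3 - <<'E'
from h import *
print(state()["grip_width"],state()["ft_force"])
go([.447,-.279,.05],down(np.radians(-9.2)))
E
```

```text
0.04536651243422641 [ 0.21051067 -0.64662057 -0.40902707]
need 0.84 n 1 d [-0.003  -0.0003 -0.0501] rvdeg [-0.  -0.3 -0. ]
[-0.011, 0.003, 0.167] [-0.0, -0.006, -0.0]
```

Emit:
step_arm:
  commands:
    - [[0,0,0,0,0,0,0.7],[-0.011,0.003,0.06,0,0,0,0.7],[0,0,0.107,0,0,0,0.7],[0,0,0,0,0,0,0.7]]

```text
t: 4.72
ee_pos: [0.4441, -0.2773, 0.0463]
tool_rot: [-3.128, 0.252, 0.0]
ft_force: [0.2, 0.1, -0.5]
grip_width: 0.0663
```

Emit:
step_arm:
  commands:
    - [[0,0,0,0,0,0,0],[0,0,0,0,0,0,0],[0,0,0,0,0,0,0],[0,0,0,0,0,0,0],[0,0,0,0,0,0,0]]

```text
t: 5.35
ee_pos: [0.447, -0.2792, 0.0506]
tool_rot: [3.131, -0.252, 0.01]
ft_force: [0.4, 1.7, 0.6]
grip_width: 0.0221
```

Emit:
step_arm:
  commands:
    - [[0,0,0,0,0,0,0],[0,0,0,0,0,0,0],[0,0,0,0,0,0,0]]

```text
t: 5.72
ee_pos: [0.447, -0.2791, 0.0505]
tool_rot: [-3.131, 0.252, -0.01]
ft_force: [0.1, 2.8, 3.0]
grip_width: 0.0175
```

```bash
python3 - <<'E'
from h import *
st=state();print(st["grip_width"],st["ft_force"],st["torque"],st["ee_pos"])
E
```

```text
0.017545973091878886 [0.09145602 2.7833702  3.00382211] [ 0.52195974  0.0814051  -0.07277932] [ 0.44699984 -0.27905553  0.0505021 ]
```

Emit:
step_arm:
  commands:
    - [[0,0,-0.05,0,0,0,0],[0,0,-0.1,0,0,0,0],[0,0,-0.17,0,0,0,0],[0,0,-0.18,0,0,0,0],[0,0,-0.17,0,0,0,0]]

```text
t: 6.35
ee_pos: [0.4453, -0.2794, 0.2536]
tool_rot: [3.13, -0.252, 0.01]
ft_force: [0.4, -0.2, -1.8]
grip_width: 0.0178
```

```bash
python3 - <<'E'
from h import *
t,_=snap("top","t4"); im,st=snap("wrist","w4"); print(st["t"],st["grip_width"],st["ft_force"],st["ee_pos"])
crop(t,(220,110,275,170),10,"t4c")
E
```

```text
6.4 0.017857490237791925 [ 1.95580141 -0.87869732  3.95412551] [ 0.44814646 -0.28151231  0.26247444]
```

View pics/w4.png

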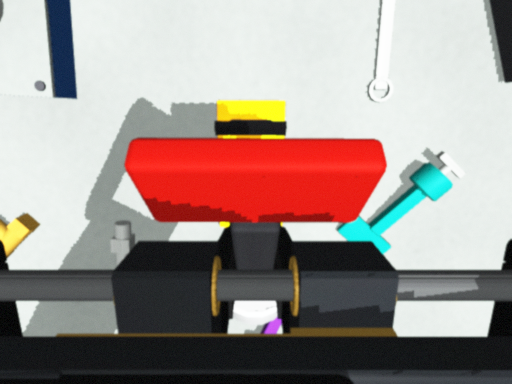

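View pics/t4c.png

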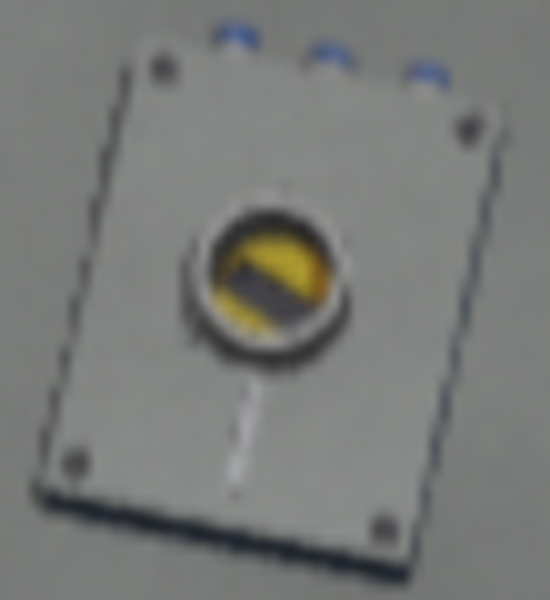

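```bash
cat >> h.py <<'E'
G=.0438
def upright(x,y,gz,yaw,pitch):
    Rm=down(yaw,pitch); return np.array([x,y,gz])+Rm@np.array([0,0,G]),Rm
E
python3 - <<'E'
from h import *
t,_=load("t4"); t0=load("top0")
o=np.array([220,110]); px=lambda a:o+(np.array(a)+.5)/10-.5
s=ray(t,px([[232,268],[310,312]]),.05); d=s[1]-s[0]; print("slot",s,np.degrees(np.arctan2(d[1],d[0])),s.mean(0))
e=ray(t,px([[262,375],[235,490]]),.056); d=e[0]-e[1]; print("stripe yaw",np.degrees(np.arctan2(d[1],d[0])))
e=ray(t,px([[75,462],[163,68],[385,528],[468,130]]),.056); print(e, e.mean(0)); 
for a,b in((0,1),(2,3)): d=e[b]-e[a]; print(np.degrees(np.arctan2(d[1],d[0])))
# collar outer ellipse centre at z=.1 : inner dark/hole center
P=cloud(t); m=np.zeros(P.shape[:2],bool); m[120:160,225:270]=1; m&=(P[...,2]>.085)&(P[...,2]<.12)
r=cv2.minEnclosingCircle(P[m][:,:2].astype(np.float32)); print(r)
h=hsv(t); g=h[...,2]
c=ray(t,px([[271,274]]),.1); print("collar by eye",c)
p,Rm=upright(.670,-.016,.225,np.radians(-9.2),np.radians(-45)); print(Rm.round(2)); go(p,Rm)
E
```

```text
slot [[ 6.86189255e-01  3.46133925e-04  5.00000000e-02]
 [ 6.67818767e-01 -3.10166219e-02  5.00000000e-02]] -120.35930431927949 [ 0.67700401 -0.01533524  0.05      ]
stripe yaw -13.26002424844532
[[ 0.60608128  0.06322338  0.056     ]
 [ 0.76728302  0.02768425  0.056     ]
 [ 0.57825185 -0.06059432  0.056     ]
 [ 0.74045256 -0.09520107  0.056     ]] [ 0.67301718 -0.01622194  0.056     ]
-12.432757519895313
-12.04390175596978
((0.6703481078147888, -0.01592189259827137), 0.030946141108870506)
collar by eye [[ 0.67082349 -0.01688267  0.1       ]]
[[ 0.7  -0.16 -0.7 ]
 [-0.11 -0.99  0.11]
 [-0.71  0.   -0.71]]
need 5.63 n 6 d [ 0.1911  0.2706 -0.0658] rvdeg [  0.4 -46.1  -0.2]
[0.08, -0.166, 0.037] [0.001, -0.128, -0.001]
[0.084, -0.166, 0.026] [0.001, -0.128, -0.001]
[0.087, -0.166, 0.015] [0.001, -0.128, -0.001]
[0.088, -0.165, 0.003] [0.001, -0.128, -0.001]
[0.088, -0.165, -0.009] [0.001, -0.128, -0.001]
[0.086, -0.165, -0.02] [0.001, -0.128, -0.001]
```

```bash
python3 - <<'E'
from h import *
p,Rm=upright(.671,-.016,.225,np.radians(-9.2),np.radians(45)); print(p,Rm.round(2)); go(p,Rm,7)
E
```

```text
[ 0.70157287 -0.02095172  0.19402872] [[ 0.7  -0.16  0.7 ]
 [-0.11 -0.99 -0.11]
 [ 0.71  0.   -0.71]]
need 6.16 n 7 d [ 0.2533  0.2607 -0.0658] rvdeg [ 0.4 43.9  0.1]
[0.099, -0.142, 0.032] [0.001, 0.105, 0.0]
[0.094, -0.142, 0.043] [0.001, 0.105, 0.0]
[0.089, -0.142, 0.053] [0.001, 0.105, 0.0]
[0.083, -0.142, 0.063] [0.001, 0.105, 0.0]
[0.075, -0.142, 0.071] [0.001, 0.105, 0.0]
[0.067, -0.142, 0.079] [0.001, 0.105, 0.0]
[0.058, -0.142, 0.086] [0.001, 0.105, 0.0]
```

Emit:
step_arm:
  commands:
    - [[0.099,-0.142,0.0,0,0.105,0,0],[0.094,-0.142,0.03,0,0.105,0,0],[0.089,-0.142,0.05,0,0.105,0,0],[0.083,-0.142,0.06,0,0.105,0,0],[0.075,-0.142,0.07,0,0.105,0,0]]

```text
t: 7.08
ee_pos: [0.6248, -0.0913, 0.2177]
tool_rot: [2.969, -0.239, 0.85]
ft_force: [0.5, -1.0, -2.1]
grip_width: 0.0176
```

Emit:
step_arm:
  commands:
    - [[0.067,-0.142,0.079,0,0.105,0,0],[0.058,-0.142,0.086,0,0.105,0,0],[0,0,0,0,0,0,0],[0,0,0,0,0,0,0]]

```text
t: 7.58
ee_pos: [0.6961, -0.0178, 0.1987]
tool_rot: [2.845, -0.228, 1.158]
ft_force: [-0.4, -0.2, -2.6]
grip_width: 0.0174
```

```bash
python3 - <<'E'
from h import *
t,st=snap("scene","s5"); print(st["t"],st["grip_width"],st["ft_force"],st["ee_pos"],st["joint_positions"].round(2))
crop(t,(230,150,380,310),5,"s5c"); t,_=snap("top","t5"); crop(t,(200,90,300,190),6,"t5c")
im,st=snap("wrist","w5")
p,Rm=upright(.671,-.016,.225,np.radians(-9.2),np.radians(45));go(p,Rm)
E
```

```text
7.575 0.017443906679717132 [-0.36638883 -0.17756925 -2.62186281] [ 0.69612118 -0.01779242  0.19867204] [-0.08 -0.2   2.11 -0.13  0.47  1.75]
need 0.15 n 1 d [ 0.0045 -0.0019 -0.0072] rvdeg [ 0.1  0.5 -0.1]
[-0.006, 0.004, 0.028] [0.001, 0.008, -0.001]
```

View pics/s5c.png

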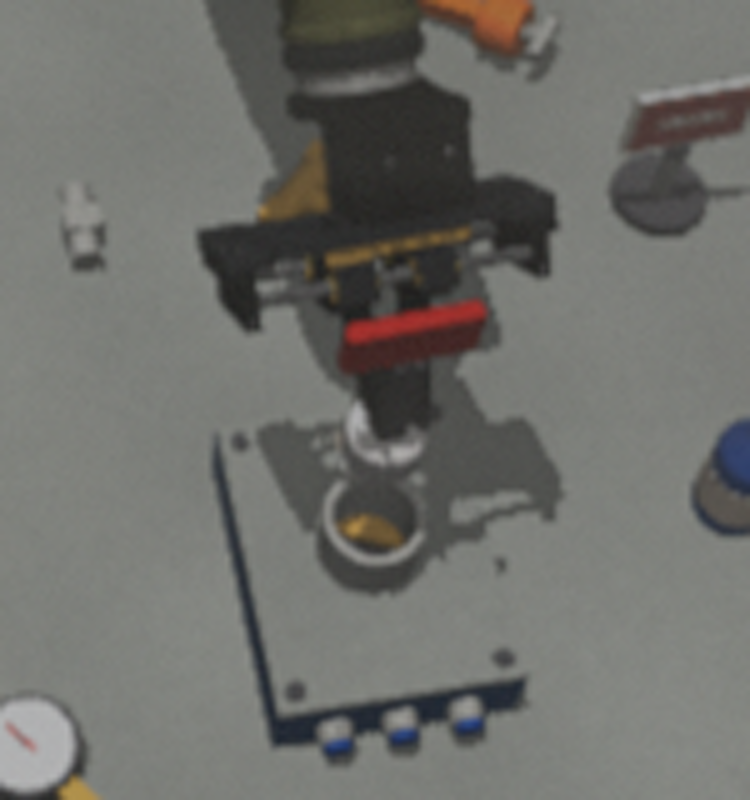

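View pics/t5c.png

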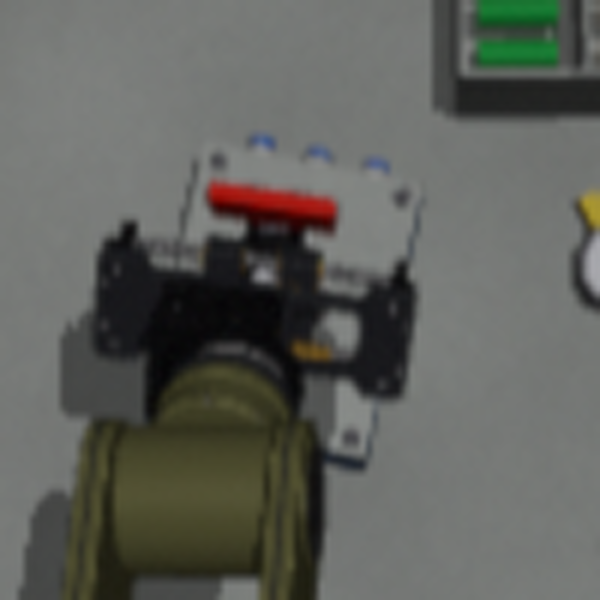

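View pics/w5.png

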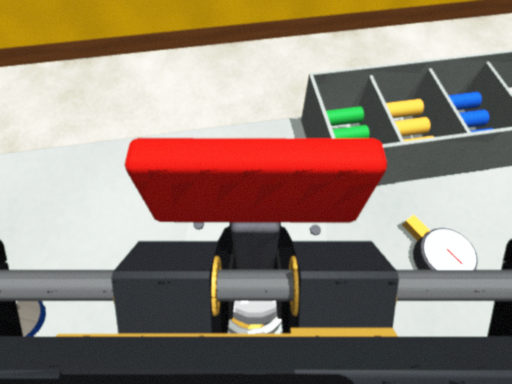

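```bash
cat >> h.py <<'E'
def wing(im,st,fwd=None):
    P=cloud(im,st); h=hsv(im); H,S,V=h[...,0],h[...,1],h[...,2]
    m=(((H<6)|(H>174))&(S>170)&(V>60)&(im["depth"]>.03)&(im["depth"]<.45)).astype(np.uint8)
    n,l,s,c=cv2.connectedComponentsWithStats(m); k=1+np.argmax(s[1:,4]); return P[cv2.erode((l==k).astype(np.uint8),np.ones((3,3)))>0]
E
python3 - <<'E'
from h import *
for n in ("w4","w5"):
    im,st=load(n); q=wing(im,st); T=R.from_rotvec(st["tool_rot"]).as_matrix()
    Q=(q-st["ee_pos"])@T
    # dominant plane by RANSAC
    rng=np.random.default_rng(0); best=None
    for _ in range(300):
        a=Q[rng.choice(len(Q),3,False)]; nn=np.cross(a[1]-a[0],a[2]-a[0]); L=np.linalg.norm(nn)
        if L<1e-9: continue
        nn/=L; i=abs((Q-a[0])@nn)<.0012
        if best is None or i.sum()>best.sum(): best=i
    F=Q[best]; c=F.mean(0); nn=np.linalg.svd(F-c)[2][2]; nn*=np.sign(nn[2])*-1
    print(n,len(Q),best.sum(),"tool c",c.round(4),"n",nn.round(3),"world n",(T@nn).round(3),"c",(T@c+st["ee_pos"]).round(4))
    W=F@T.T+st["ee_pos"]; print("face world min/max",W.min(0).round(4),W.max(0).round(4), "tool",F.min(0).round(4),F.max(0).round(4))
E
```

```text
w4 18165 12590 tool c [ 0.0466  0.0002 -0.0984] n [-0.687 -0.003 -0.727] world n [-0.69   0.12   0.714] c [ 0.4924 -0.2882  0.3617]
face world min/max [ 0.4731 -0.3244  0.3465] [ 0.5084 -0.2521  0.372 ] tool [ 0.0318 -0.0355 -0.1083] [ 0.0578  0.0355 -0.0834]
w5 18127 12367 tool c [ 0.0473  0.0005 -0.0981] n [-0.682 -0.003 -0.731] world n [-0.986  0.164  0.044] c [ 0.6623 -0.0136  0.304 ]
face world min/max [ 0.656  -0.0489  0.2834] [0.6703 0.0215 0.3183] tool [ 0.0327 -0.0354 -0.1077] [ 0.0587  0.0359 -0.0836]
```

```bash
cat >> h.py <<'E'
FT=np.array([-.0608,.0005,.011])
def foot(x,y,z,yaw=-9.2,p=47):
    Rm=down(np.radians(yaw),np.radians(p)); return np.array([x,y,z])-Rm@FT,Rm
E
python3 - <<'E'
from h import *
st=state(); T=R.from_rotvec(st["tool_rot"]).as_matrix(); print("foot now",st["ee_pos"]+T@FT, "pitch",np.degrees(np.arctan2(T[2,0],-T[2,2])))
go(*foot(.671,-.0163,.11))
print(down(np.radians(-9.2),np.radians(47)).T@[0,0,-1])
E
```

```text
foot now [ 0.66187225 -0.01376418  0.15079907] pitch 44.529947063930486
need 0.67 n 1 d [ 0.007  -0.0021 -0.0393] rvdeg [ 0.1  2.5 -0.1]
[-0.075, 0.003, 0.11] [0.001, 0.041, -0.001]
[-0.7313537   0.          0.68199836]
```

Emit:
step_arm:
  commands:
    - [[0.02,0.003,0.01,0,0.041,0,0],[-0.05,0,0.055,0,0,0,0],[-0.045,0,0.045,0,0,0,0],[0,0,0,0,0,0,0]]

```text
t: 8.22
ee_pos: [0.7044, -0.0212, 0.1591]
tool_rot: [2.817, -0.229, 1.217]
ft_force: [0.2, 0.4, -1.5]
grip_width: 0.0176
```

```bash
python3 - <<'E'
from h import *
st=state(); T=R.from_rotvec(st["tool_rot"]).as_matrix(); print("foot now",st["ee_pos"]+T@FT, "pitch",np.degrees(np.arctan2(T[2,0],-T[2,2])))
go(*foot(.671,-.0163,.11))
t,st=snap("scene","s6"); crop(t,(230,170,380,290),5,"s6c")
E
```

```text
foot now [ 0.67110769 -0.01631438  0.10730431] pitch 46.740736374886225
need 0.05 n 1 d [-0.0003  0.0001  0.0028] rvdeg [ 0.1  0.3 -0.1]
[0.006, -0.0, -0.007] [0.002, 0.004, -0.001]
```

View pics/s6c.png

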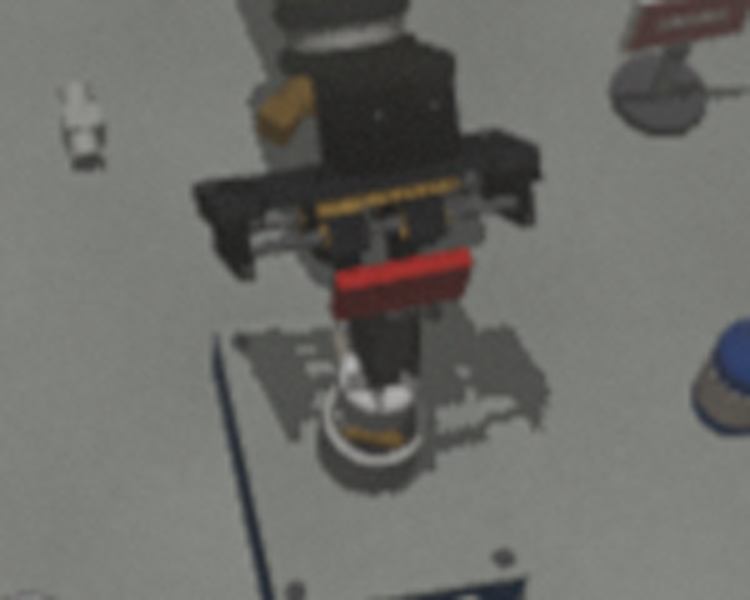

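Emit:
step_arm:
  commands:
    - [[-0.049,0,0.045,0,0.004,0,0],[-0.024,0,0.023,0,0,0,0],[0,0,0,0,0,0,0]]

```text
t: 8.65
ee_pos: [0.7031, -0.0177, 0.1413]
tool_rot: [2.823, -0.231, 1.194]
ft_force: [1.0, -0.4, -2.3]
grip_width: 0.0177
```

```bash
python3 - <<'E'
from h import *
st=state(); T=R.from_rotvec(st["tool_rot"]).as_matrix(); print("foot now",st["ee_pos"]+T@FT, st["ft_force"],st["torque"])
E
```

```text
foot now [ 0.66898825 -0.01273351  0.08997715] [ 0.95244749 -0.41442292 -2.32214669] [0.13916452 0.68088272 0.01143375]
```

Emit:
step_arm:
  commands:
    - [[0,0,0,0,0,0,0],[0,0,0,0,0,0,0]]

```text
t: 8.9
ee_pos: [0.7035, -0.0178, 0.1424]
tool_rot: [2.821, -0.231, 1.197]
ft_force: [-0.2, 0.6, -2.1]
grip_width: 0.0177
```

```bash
python3 - <<'E'
from h import *
st=state(); T=R.from_rotvec(st["tool_rot"]).as_matrix(); print("foot now",st["ee_pos"]+T@FT, st["ft_force"],st["torque"],st["qvel"].round(2),st["joint_positions"].round(3))
go(*foot(.671,-.0163,.077))
t,st=snap("scene","s7"); crop(t,(230,170,380,290),5,"s7c"); im,st=snap("wrist","w7")
E
```

```text
foot now [ 0.66956362 -0.01287349  0.09105298] [-0.24742961  0.56074293 -2.14394885] [0.11644008 0.65170041 0.03880645] [-0.  0.  0.  0.  0.  0.] [-0.069 -0.123  2.152 -0.229  0.321  1.852]
need 0.23 n 1 d [ 0.0005 -0.0033 -0.0135] rvdeg [ 0.3  1.  -0. ]
[-0.03, 0.01, 0.034] [0.006, 0.017, -0.0]
```

View pics/s7c.png

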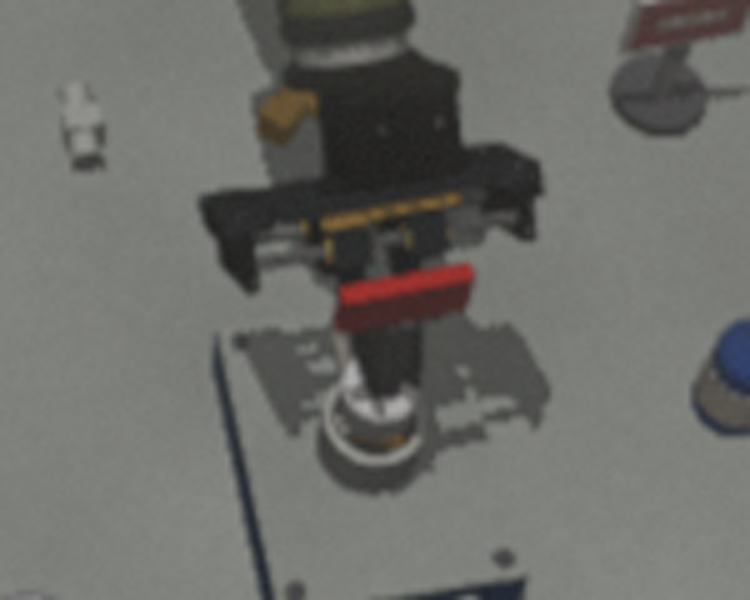

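```bash
python3 - <<'E'
from h import *
for z in (.091,.078,.07,.062): 
  print(z); go(*foot(.669,-.0160,z,p=43.5))
im,st=load("w7"); q=wing(im,st); print(((q-st["ee_pos"])@R.from_rotvec(st["tool_rot"]).as_matrix()).mean(0)); im,st=load("w5"); q=wing(im,st); print(((q-st["ee_pos"])@R.from_rotvec(st["tool_rot"]).as_matrix()).mean(0))
E
```

```text
0.091
need 0.24 n 1 d [ 0.0017 -0.0035 -0.0015] rvdeg [ 0.3 -2.5 -0. ]
[0.002, 0.011, 0.009] [0.006, -0.041, -0.0]
0.078
need 0.25 n 1 d [ 0.0017 -0.0035 -0.0145] rvdeg [ 0.3 -2.5 -0. ]
[-0.03, 0.011, 0.039] [0.006, -0.041, -0.0]
0.07
need 0.38 n 1 d [ 0.0017 -0.0035 -0.0225] rvdeg [ 0.3 -2.5 -0. ]
[-0.049, 0.01, 0.057] [0.006, -0.041, -0.0]
0.062
need 0.51 n 1 d [ 0.0017 -0.0035 -0.0305] rvdeg [ 0.3 -2.5 -0. ]
[-0.068, 0.01, 0.076] [0.006, -0.041, -0.0]
[ 5.12003527e-02  9.09503284e-05 -9.96891814e-02]
[ 0.05115877  0.00038004 -0.09970912]
```

Emit:
step_arm:
  commands:
    - [[0.002,0.011,0.009,0.006,-0.041,0,0],[-0.02,0,0.02,0,0,0,0],[0,0,0,0,0,0,0]]

```text
t: 9.38
ee_pos: [0.7055, -0.0212, 0.1325]
tool_rot: [2.854, -0.23, 1.143]
ft_force: [2.7, 2.0, -1.0]
grip_width: 0.0178
```

```bash
cat >> h.py <<'E'
def rep():
    st=state(); T=R.from_rotvec(st["tool_rot"]).as_matrix(); print("t",st["t"],"foot",(st["ee_pos"]+T@FT).round(4),"pitch",np.degrees(np.arctan2(T[2,0],-T[2,2])).round(2),"F",np.round(st["ft_force"],1),"M",np.round(st["torque"],2),"j",st["joint_positions"].round(3),"w",round(st["grip_width"],4))
E
python3 - <<'E'
from h import *
rep(); go(*foot(.669,-.0160,.078,p=43.5))
E
```

```text
t 9.375 foot [ 0.6695 -0.0159  0.0826] pitch 43.63 F [ 2.7  2.  -1. ] M [ 0.37 -0.04  0.23] j [-0.082 -0.097  2.129 -0.156  0.353  1.774] w 0.0178
need 0.08 n 1 d [-0.0004 -0.0001 -0.0046] rvdeg [-0.  -0.1 -0. ]
[-0.012, 0.001, 0.01] [-0.001, -0.002, -0.0]
```

Emit:
step_arm:
  commands:
    - [[-0.02,0,0.02,0,-0.01,0,0],[-0.01,0,0.01,0,-0.005,0,0],[0,0,0,0,0,0,0]]

```text
t: 9.75
ee_pos: [0.706, -0.0203, 0.1208]
tool_rot: [2.864, -0.231, 1.124]
ft_force: [5.6, 5.2, -1.1]
grip_width: 0.0179
```

```bash
python3 - <<'E'
from h import *
rep(); t,st=snap("scene","s8"); crop(t,(230,170,380,290),5,"s8c"); im,st=snap("wrist","w8");q=wing(im,st); print(((q-st["ee_pos"])@R.from_rotvec(st["tool_rot"]).as_matrix()).mean(0))
E
```

```text
t 9.75 foot [ 0.6693 -0.0148  0.0714] pitch 42.84 F [ 5.6  5.2 -1.1] M [ 1.05 -0.58  0.71] j [-0.081 -0.077  2.127 -0.152  0.349  1.773] w 0.0179
[ 0.05101301  0.00019938 -0.09985899]
```

View pics/s8c.png

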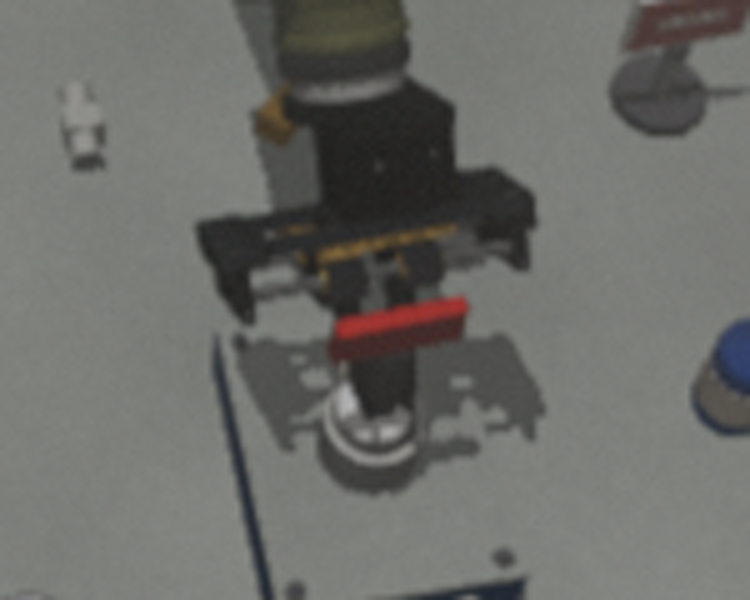

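Emit:
step_arm:
  commands:
    - [[0.006,-0.01,0.006,0,0,0,0],[-0.01,0,0.01,0,-0.01,0,0],[-0.015,0,0.015,0,-0.01,0,0],[0,0,0,0,0,0,0]]

```text
t: 10.35
ee_pos: [0.7062, -0.019, 0.1069]
tool_rot: [2.879, -0.232, 1.083]
ft_force: [0.2, -0.6, -0.9]
grip_width: 0.0178
```

```bash
python3 - <<'E'
from h import *
rep(); im,st=snap("wrist","w9");q=wing(im,st); print(((q-st["ee_pos"])@R.from_rotvec(st["tool_rot"]).as_matrix()).mean(0))
E
```

```text
t 10.35 foot [ 0.6681 -0.0133  0.0586] pitch 41.24 F [ 0.2 -0.6 -0.9] M [ 0.16  0.63 -0.02] j [-0.078 -0.049  2.116 -0.155  0.361  1.778] w 0.0178
[ 5.11140665e-02  7.70861323e-05 -9.97476181e-02]
```

Emit:
step_arm:
  commands:
    - [[0,0,0,0,0,0,0.3],[0,0,0,0,0,0,0.5],[0,0,0,0,0,0,1],[0,0,0,0,0,0,1],[0,0,0,0,0,0,1]]

```text
t: 11.02
ee_pos: [0.707, -0.0188, 0.1088]
tool_rot: [2.878, -0.232, 1.088]
ft_force: [-0.4, -0.7, 0.7]
grip_width: 0.0623
```

Emit:
step_arm:
  commands:
    - [[0,0,0,0,0,0,1],[0,0,-0.1,0,0,0,1],[0,0,-0.17,0,0,0,1],[0,0,-0.15,0,0,0,1],[0,0,0,0,0,0,1]]

```text
t: 11.65
ee_pos: [0.6257, -0.0052, 0.2083]
tool_rot: [2.874, -0.231, 1.099]
ft_force: [-0.6, -0.1, 0.7]
grip_width: 0.095
```

```bash
python3 - <<'E'
from h import *
rep(); im,st=snap("wrist","w10"); print(st["ee_pos"]); t,_=snap("scene","s10"); crop(t,(230,170,380,290),5,"s10c")
E
```

```text
t 11.65 foot [5.881e-01 4.000e-04 1.595e-01] pitch 41.85 F [-0.6 -0.1  0.7] M [ 0.05  0.33 -0.  ] j [-0.061 -0.38   2.211 -0.118  0.587  1.744] w 0.095
[ 0.6256709  -0.00519209  0.20830766]
```

View pics/s10c.png

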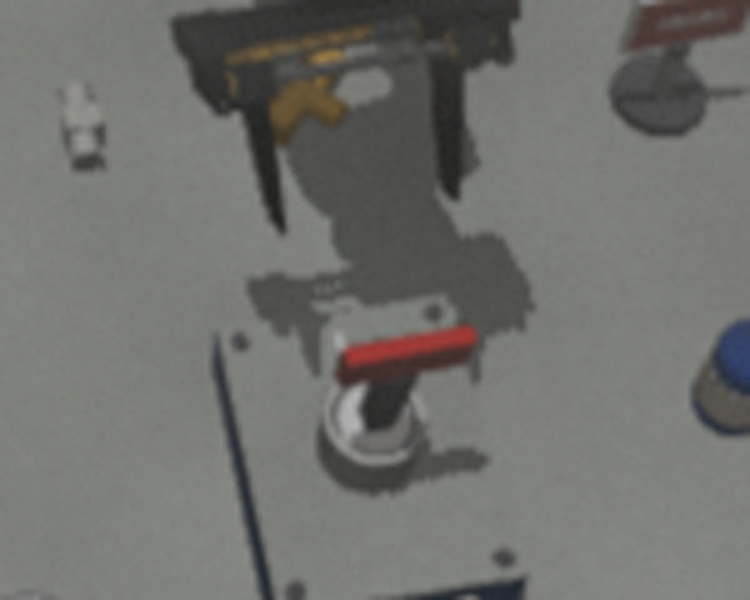

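View pics/w10.png

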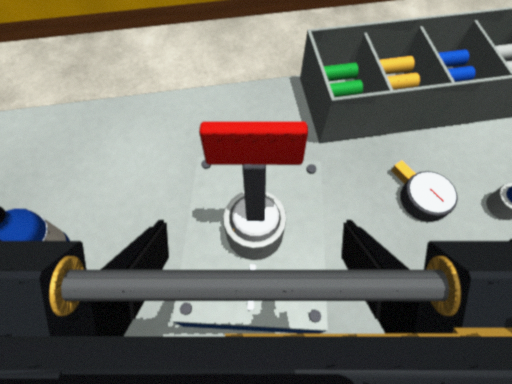

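```bash
cat >> h.py <<'E'
def face(Q,seed=0,tol=.0012):
    rng=np.random.default_rng(seed); best=None
    for _ in range(300):
        a=Q[rng.choice(len(Q),3,False)]; nn=np.cross(a[1]-a[0],a[2]-a[0]); L=np.linalg.norm(nn)
        if L<1e-9: continue
        i=abs((Q-a[0])@nn/L)<tol
        if best is None or i.sum()>best.sum(): best=i
    F=Q[best]; c=F.mean(0); return c,np.linalg.svd(F-c,full_matrices=False)[2][2],F
E
python3 - <<'E'
from h import *
im,st=load("w10"); q=wing(im,st); c,n,F=face(q); n*=-np.sign(n[0])
print(len(q),len(F),"c",c.round(4),"n",n.round(3),"bearing of n+180",np.degrees(np.arctan2(-n[1],-n[0])).round(1)); print("wing ctr",(c-.006*n).round(4),F.min(0).round(4),F.max(0).round(4))
go([.69,-.018,.26],down(np.radians(80.8)))
E
```

```text
3809 2967 c [ 0.6836 -0.0138  0.2081] n [-0.977  0.175  0.123] bearing of n+180 -10.2
wing ctr [ 0.6895 -0.0148  0.2074] [ 0.6754 -0.0481  0.1898] [0.6927 0.0206 0.2243]
need 9.53 n 10 d [ 0.0653 -0.0125  0.0569] rvdeg [ 32.4 -32.4 -85.7]
[0.029, 0.001, 0.0] [0.054, -0.054, -0.143]
[0.029, 0.005, -0.001] [0.054, -0.054, -0.143]
[0.028, 0.009, -0.003] [0.054, -0.054, -0.143]
[0.026, 0.013, -0.005] [0.054, -0.054, -0.143]
[0.023, 0.016, -0.008] [0.054, -0.054, -0.143]
[0.02, 0.019, -0.01] [0.054, -0.054, -0.143]
[0.016, 0.021, -0.012] [0.054, -0.054, -0.143]
[0.012, 0.022, -0.014] [0.054, -0.054, -0.143]
[0.008, 0.023, -0.016] [0.054, -0.054, -0.143]
[0.004, 0.023, -0.018] [0.054, -0.054, -0.143]
```

Emit:
step_arm:
  commands:
    - [[0.122,0,-0.137,0,0,0,1],[0.122,0,-0.137,0,0,0,1],[0,0,0,0,0,0,1]]

```text
t: 12.12
ee_pos: [0.628, -0.0059, 0.3189]
tool_rot: [2.874, -0.232, 1.098]
ft_force: [0.0, 0.0, 0.5]
grip_width: 0.0949
```

```bash
python3 - <<'E'
from h import *
rep(); go([.6895,-.0148,.25],down(np.radians(79.8)),10)
E
```

```text
t 12.125 foot [ 5.905e-01 -3.000e-04  2.702e-01] pitch 41.83 F [0.  0.  0.5] M [0.1  0.35 0.01] j [-0.062 -0.442  2.068 -0.092  0.79   1.71 ] w 0.0949
need 9.46 n 10 d [ 0.0615 -0.0089 -0.0689] rvdeg [ 32.3 -33.  -84.7]
[0.0, -0.0, 0.031] [0.054, -0.055, -0.141]
[0.002, 0.002, 0.031] [0.054, -0.055, -0.141]
[0.003, 0.004, 0.031] [0.054, -0.055, -0.141]
[0.004, 0.006, 0.03] [0.054, -0.055, -0.141]
[0.005, 0.008, 0.029] [0.054, -0.055, -0.141]
[0.005, 0.011, 0.029] [0.054, -0.055, -0.141]
[0.005, 0.013, 0.028] [0.054, -0.055, -0.141]
[0.004, 0.015, 0.027] [0.054, -0.055, -0.141]
[0.004, 0.017, 0.025] [0.054, -0.055, -0.141]
[0.002, 0.019, 0.024] [0.054, -0.055, -0.141]
```

Emit:
step_arm:
  commands:
    - [[0,0,0,0.054,-0.055,-0.141,1],[0.002,0.002,0,0.054,-0.055,-0.141,1],[0.003,0.004,0,0.054,-0.055,-0.141,1],[0.004,0.006,0,0.054,-0.055,-0.141,1],[0.005,0.008,0,0.054,-0.055,-0.141,1]]

```text
t: 12.75
ee_pos: [0.6302, -0.0106, 0.3119]
tool_rot: [2.903, 0.972, 0.586]
ft_force: [-0.3, 0.5, -0.2]
grip_width: 0.095
```

Emit:
step_arm:
  commands:
    - [[0.005,0.011,0,0.054,-0.055,-0.141,1],[0.005,0.013,0,0.054,-0.055,-0.141,1],[0.004,0.015,0,0.054,-0.055,-0.141,1],[0.004,0.017,0,0.054,-0.055,-0.141,1],[0.002,0.019,0,0.054,-0.055,-0.141,1]]

```text
t: 13.38
ee_pos: [0.6522, -0.0183, 0.3154]
tool_rot: [-2.399, -2.011, 0.019]
ft_force: [0.2, -0.1, 0.2]
grip_width: 0.0951
```

```bash
python3 - <<'E'
from h import *
rep(); go([.6895,-.0148,.25],down(np.radians(79.8)))
im,st=snap("wrist","w11")
E
```

```text
t 13.375 foot [ 0.6419 -0.0783  0.3045] pitch -0.11 F [ 0.2 -0.1  0.2] M [-0.   -0.08 -0.  ] j [-1.100e-01  9.400e-02  1.474e+00 -1.000e-03  1.591e+00  6.500e-02] w 0.0951
need 1.26 n 2 d [ 0.0373  0.0035 -0.0654] rvdeg [-1.   0.1  0.2]
[0.017, 0.062, 0.108] [-0.008, 0.001, 0.001]
[0.017, 0.061, 0.108] [-0.008, 0.001, 0.001]
```

View pics/w11.png

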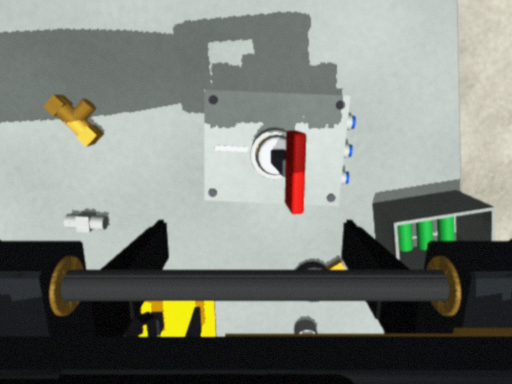

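```bash
python3 - <<'E'
from h import *
im,st=load("w11"); q=wing(im,st); print(len(q),np.percentile(q[:,2],[2,50,98]).round(4))
tq=q[q[:,2]>q[:,2].max()-.008]; r=cv2.minAreaRect(tq[:,:2].astype(np.float32)); print(r)
P=cloud(im,st); m=(P[...,2]>.09)&(P[...,2]<.108); m[:120]=0;m[190:]=0; m[:,:240]=0;m[:,310:]=0
print(m.sum(),cv2.minEnclosingCircle(P[m][:,:2].astype(np.float32)))
go([.6895,-.0148,.157],down(np.radians(79.8)),4)
E
```

```text
1094 [0.204  0.2215 0.2235]
((0.6893628239631653, -0.013037517666816711), (0.07044270634651184, 0.010654463432729244), 80.75518035888672)
1036 ((0.6748935580253601, -0.012196661904454231), 0.030938830226659775)
need 2.69 n 4 d [ 0.0361  0.0026 -0.1574] rvdeg [-1.   0.1  0.4]
[0.008, 0.032, 0.131] [-0.004, 0.001, 0.002]
[0.008, 0.031, 0.131] [-0.004, 0.001, 0.002]
[0.008, 0.03, 0.131] [-0.004, 0.001, 0.002]
[0.008, 0.03, 0.131] [-0.004, 0.001, 0.002]
```

Emit:
step_arm:
  commands:
    - [[0.01,0.04,0.13,-0.004,0,0.002,1],[0.01,0.035,0.13,-0.004,0,0.002,1],[0.008,0.025,0.13,-0.004,0,0.002,1],[0.008,0.02,0.11,-0.004,0,0.002,1],[0,0,0,0,0,0,0.6]]
  squeeze: 40

```text
t: 14.05
ee_pos: [0.6856, -0.0134, 0.162]
tool_rot: [-2.419, -2.0, 0.004]
ft_force: [0.0, 0.6, -0.4]
grip_width: 0.0896
```

```bash
python3 - <<'E'
from h import *
rep(); print(state()["ee_pos"])
im,st=snap("wrist","w12")
E
```

```text
t 14.05 foot [ 0.6746 -0.0732  0.151 ] pitch -0.03 F [ 0.   0.6 -0.4] M [-0.03 -0.13 -0.01] j [-0.098  0.22   1.587 -0.     1.338  0.091] w 0.0896
[ 0.6856089  -0.01337781  0.16200023]
```

View pics/w12.png

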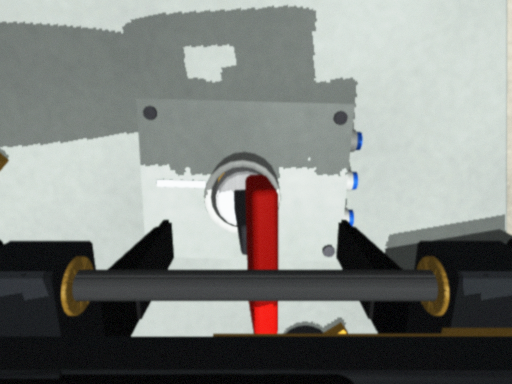

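Wing (262,250) is between the fingers; closing.

Emit:
step_arm:
  commands:
    - [[0,0,0,0,0,0,0],[0,0,0,0,0,0,0],[0,0,0,0,0,0,0],[0,0,0,0,0,0,0],[0,0,0,0,0,0,0]]

```text
t: 14.72
ee_pos: [0.6889, -0.0135, 0.1696]
tool_rot: [2.415, 2.0, 0.008]
ft_force: [-0.1, -0.5, 0.2]
grip_width: 0.0366
```

Emit:
step_arm:
  commands:
    - [[0,0,0,0,0,0,0],[0,0,0,0,0,0,0],[0,0,0,0,0,0,0],[0,0,0,0,0,0,0]]

```text
t: 15.22
ee_pos: [0.6876, -0.013, 0.1693]
tool_rot: [2.418, 2.002, 0.005]
ft_force: [-5.1, 1.6, 3.6]
grip_width: 0.0138
```

```bash
python3 - <<'E'
from h import *
rep(); print(state()["ee_pos"])
go([.673,-.013,.160],down(np.radians(80.8)))
E
```

```text
t 15.225 foot [ 0.6768 -0.0729  0.1582] pitch 0.03 F [-5.1  1.6  3.6] M [ 0.45  1.41 -0.15] j [-0.097  0.214  1.582  0.     1.342  0.091] w 0.0138
[ 0.68764165 -0.01303697  0.1692569 ]
need 0.29 n 1 d [-0.0146  0.     -0.0093] rvdeg [ 0.2 -0.  -1.6]
[-0.009, -0.048, 0.031] [0.004, -0.001, -0.026]
```

Emit:
step_arm:
  commands:
    - [[0,-0.015,0,0,0,0,0],[0,-0.015,0,0,0,0,0],[0,-0.01,0,0,0,0,0],[0,0,0,0,0,0,0]]

```text
t: 15.72
ee_pos: [0.6773, -0.0113, 0.1695]
tool_rot: [2.415, 1.999, 0.009]
ft_force: [-1.7, 0.7, 2.3]
grip_width: 0.0116
```

```bash
python3 - <<'E'
from h import *
rep(); print(state()["ee_pos"])
E
```

```text
t 15.725 foot [ 0.6665 -0.0711  0.1585] pitch 0.02 F [-1.7  0.7  2.3] M [ 0.17  0.46 -0.06] j [-0.096  0.189  1.611 -0.     1.333  0.092] w 0.0116
[ 0.67728161 -0.0112881   0.16948837]
```

Emit:
step_arm:
  commands:
    - [[0,-0.007,0.01,0,0,0,0],[0,0,0,0,0,0.05,0],[0,0,0,0,0,0,0]]

```text
t: 16.1
ee_pos: [0.677, -0.011, 0.1692]
tool_rot: [2.464, 1.934, 0.015]
ft_force: [-2.2, 1.6, 7.7]
grip_width: 0.0116
```

```bash
cat >> h.py <<'E'
def rep2():
    st=state(); T=R.from_rotvec(st["tool_rot"]).as_matrix(); print("t",st["t"],"p",np.round(st["ee_pos"],4),"yaw",np.degrees(np.arctan2(T[1,0],T[0,0])).round(1),"F",np.round(st["ft_force"],1),"M",np.round(st["torque"],2),"j6",st["joint_positions"][5].round(3),"w",round(st["grip_width"],4))
E
python3 -c "
from h import *
rep2()"
```

```text
t 16.1 p [ 0.677  -0.011   0.1692] yaw 76.3 F [-2.2  1.6  7.7] M [ 0.15  0.33 -0.01] j6 0.145 w 0.0116
```

Emit:
step_arm:
  commands:
    - [[0,0,0,0,0,0.07,0],[0,0,0,0,0,0.07,0],[0,0,0,0,0,0,0]]

```text
t: 16.48
ee_pos: [0.6775, -0.0106, 0.1691]
tool_rot: [2.6, 1.748, 0.018]
ft_force: [-0.9, 1.9, 5.8]
grip_width: 0.0117
```

```bash
python3 -c "
from h import *
rep2()"
```

```text
t 16.475 p [ 0.6775 -0.0106  0.1691] yaw 67.8 F [-0.9  1.9  5.8] M [0.42 0.04 0.01] j6 0.292 w 0.0117
```

Emit:
step_arm:
  commands:
    - [[0,0,0,0,0,0.06,0],[0,0,0,0,0,0.06,0],[0,0,0,0,0,0,0]]

```text
t: 16.85
ee_pos: [0.6775, -0.0105, 0.1686]
tool_rot: [2.705, 1.582, 0.019]
ft_force: [0.3, 1.3, 6.2]
grip_width: 0.0117
```

```bash
python3 -c "
from h import *
rep2()"
```

```text
t 16.85 p [ 0.6775 -0.0105  0.1686] yaw 60.6 F [0.3 1.3 6.2] M [ 0.34 -0.22  0.01] j6 0.417 w 0.0117
```

Emit:
step_arm:
  commands:
    - [[0,0,0.013,0,0,0,0],[0,0,0.007,0,0,0,0],[0,0,0,0,0,0,0]]

```text
t: 17.23
ee_pos: [0.6762, -0.011, 0.1605]
tool_rot: [2.706, 1.583, 0.013]
ft_force: [2.5, 0.7, 1.5]
grip_width: 0.0119
```

```bash
python3 -c "
from h import *
rep2()"
```

```text
t 17.225 p [ 0.6762 -0.011   0.1605] yaw 60.6 F [2.5 0.7 1.5] M [ 0.23 -0.63 -0.01] j6 0.417 w 0.0119
```

Emit:
step_arm:
  commands:
    - [[0,0,0.02,0,0,0,0],[0,0,0.02,0,0,0,0],[0,0,0.01,0,0,0,0],[0,0,0,0,0,0,0]]

```text
t: 17.73
ee_pos: [0.6766, -0.011, 0.1485]
tool_rot: [2.706, 1.583, 0.014]
ft_force: [-1.7, 1.1, 13.3]
grip_width: 0.0116
```

```bash
python3 -c "
from h import *
rep2()"
```

```text
t 17.725 p [ 0.6766 -0.011   0.1485] yaw 60.7 F [-1.7  1.1 13.3] M [0.34 0.38 0.02] j6 0.417 w 0.0116
```

Emit:
step_arm:
  commands:
    - [[0,0,0.012,0,0,0,0],[0,0,0,0,0,0,0]]

```text
t: 17.98
ee_pos: [0.6772, -0.0112, 0.1484]
tool_rot: [2.705, 1.582, 0.016]
ft_force: [-4.4, 0.6, 22.8]
grip_width: 0.0117
```

```bash
python3 -c "
from h import *
rep2()"
```

```text
t 17.975 p [ 0.6772 -0.0112  0.1484] yaw 60.7 F [-4.4  0.6 22.8] M [ 0.43  1.41 -0.02] j6 0.417 w 0.0117
```

Emit:
step_arm:
  commands:
    - [[0,0,-0.003,0,0,0.1,0],[0,0,0,0,0,0.1,0],[0,0,0,0,0,0.1,0],[0,0,0,0,0,0,0]]
  squeeze: 60

```text
t: 18.48
ee_pos: [0.677, -0.0111, 0.1485]
tool_rot: [2.921, 1.14, 0.018]
ft_force: [-4.4, 1.4, 20.7]
grip_width: 0.0115
```

```bash
python3 -c "
from h import *
rep2()"
```

```text
t 18.475 p [ 0.677  -0.0111  0.1485] yaw 42.6 F [-4.4  1.4 20.7] M [ 0.39  1.14 -0.03] j6 0.732 w 0.0115
```

Emit:
step_arm:
  commands:
    - [[0,0,0,0,0,0.12,0],[0,0,0,0,0,0.12,0],[0,0,0,0,0,0.12,0],[0,0,0,0,0,0.12,0],[0,0,0,0,0,0,0]]

```text
t: 19.1
ee_pos: [0.6773, -0.0118, 0.1484]
tool_rot: [3.114, 0.377, 0.02]
ft_force: [-2.7, 0.1, 20.0]
grip_width: 0.0117
```

```bash
python3 -c "
from h import *
rep2()"
```

```text
t 19.1 p [ 0.6773 -0.0118  0.1484] yaw 13.8 F [-2.7  0.1 20. ] M [-0.03  0.94 -0.05] j6 1.234 w 0.0117
```

Emit:
step_arm:
  commands:
    - [[0,0,0,0,0,0.12,0],[0,0,0,0,0,0.12,0],[0,0,0,0,0,0.12,0],[0,0,0,0,0,0.12,0],[0,0,0,0,0,0.1,0]]

```text
t: 19.73
ee_pos: [0.6775, -0.0125, 0.1484]
tool_rot: [3.086, -0.575, 0.023]
ft_force: [-3.6, -1.7, 19.1]
grip_width: 0.0114
```

```bash
python3 -c "
from h import *
rep2()"
```

```text
t 19.725 p [ 0.6775 -0.0125  0.1484] yaw -21.1 F [-3.6 -1.7 19.1] M [-0.59  0.82  0.24] j6 1.844 w 0.0114
```

Emit:
step_arm:
  commands:
    - [[0,0,0,0,0,0.08,0],[0,0,0,0,0,0.08,0],[0,0,0,0,0,0.05,0],[0,0,0,0,0,0,0]]

```text
t: 20.23
ee_pos: [0.6776, -0.0128, 0.1484]
tool_rot: [3.007, -0.906, 0.024]
ft_force: [-2.6, -1.8, 18.4]
grip_width: 0.0118
```

```bash
python3 -c "
from h import *
rep2()"
```

```text
t 20.225 p [ 0.6776 -0.0128  0.1484] yaw -33.5 F [-2.6 -1.8 18.4] M [-0.73  0.84  0.08] j6 2.061 w 0.0118
```

Emit:
step_arm:
  commands:
    - [[0,0,0,0,0,0.08,0],[0,0,0,0,0,0.08,0],[0,0,0,0,0,0,0]]

```text
t: 20.6
ee_pos: [0.6774, -0.0132, 0.1484]
tool_rot: [2.921, -1.154, 0.024]
ft_force: [-3.2, -3.4, 20.2]
grip_width: 0.0119
```

```bash
python3 -c "
from h import *
rep2()
im,st=snap('wrist','w13')"
```

```text
t 20.6 p [ 0.6774 -0.0132  0.1484] yaw -43.1 F [-3.2 -3.4 20.2] M [-0.97  1.01 -0.01] j6 2.229 w 0.0119
```

View pics/w13.png

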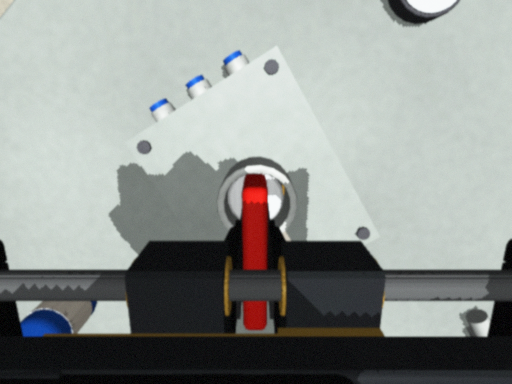

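Emit:
step_arm:
  commands:
    - [[0,0,0,0,0,0.08,0],[0,0,0,0,0,0.08,0],[0,0,0,0,0,0,0]]

```text
t: 21.02
ee_pos: [0.677, -0.013, 0.1484]
tool_rot: [2.817, -1.389, 0.022]
ft_force: [-4.6, -3.2, 20.3]
grip_width: 0.0123
```

```bash
python3 -c "
from h import *
rep2()
im,st=snap('wrist','w14')
q=wing(im,st); Q=(q-st['ee_pos'])@R.from_rotvec(st['tool_rot']).as_matrix(); tq=Q[Q[:,2]<Q[:,2].min()+.006]; print(cv2.minAreaRect(tq[:,:2].astype(np.float32)))
im,st=load('w13')
q=wing(im,st); Q=(q-st['ee_pos'])@R.from_rotvec(st['tool_rot']).as_matrix(); tq=Q[Q[:,2]<Q[:,2].min()+.006]; print(cv2.minAreaRect(tq[:,:2].astype(np.float32)))
"
```

```text
t 21.025 p [ 0.677  -0.013   0.1484] yaw -52.5 F [-4.6 -3.2 20.3] M [-0.8   1.29  1.45] j6 2.393 w 0.0123
((0.016491742804646492, -0.0013547330163419247), (0.01087152399122715, 0.03960162028670311), 86.6248779296875)
((0.016345927491784096, -0.00021993787959218025), (0.04049298167228699, 0.010762253776192665), 0.6053297519683838)
```

View pics/w14.png

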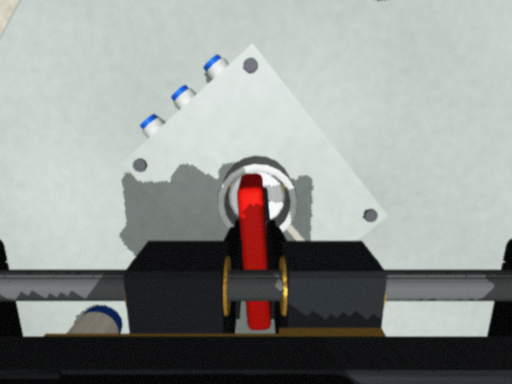

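Emit:
step_arm:
  commands:
    - [[0,0,-0.01,0,0,-0.05,0],[0,0,-0.012,0,0,0,0],[0,0,0,0,0,0,0]]

```text
t: 21.45
ee_pos: [0.6755, -0.0129, 0.1486]
tool_rot: [2.85, -1.319, 0.015]
ft_force: [2.5, -4.2, 2.2]
grip_width: 0.012
```

```bash
python3 -c "
from h import *
rep2()"
```

```text
t 21.45 p [ 0.6755 -0.0129  0.1486] yaw -49.7 F [ 2.5 -4.2  2.2] M [-1.4  -0.44  0.97] j6 2.343 w 0.012
```

Emit:
step_arm:
  commands:
    - [[0,0,-0.01,0,0,-0.03,0],[0,0,0,0,0,0,0]]

```text
t: 21.7
ee_pos: [0.6748, -0.0125, 0.1498]
tool_rot: [2.869, -1.276, 0.012]
ft_force: [2.8, -4.4, -1.7]
grip_width: 0.0116
```

```bash
python3 -c "
from h import *
rep2()"
```

```text
t 21.7 p [ 0.6748 -0.0125  0.1498] yaw -48.0 F [ 2.8 -4.4 -1.7] M [-1.25 -0.81  0.41] j6 2.313 w 0.0116
```

Now open and rise.

Emit:
step_arm:
  commands:
    - [[0,0,-0.005,0,0,0,0.3],[0,0,0,0,0,0,0.5],[0,0,0,0,0,0,0.6],[0,0,0,0,0,0,0.6],[0,0,0,0,0,0,0.6]]

```text
t: 22.32
ee_pos: [0.6751, -0.0108, 0.1537]
tool_rot: [-2.869, 1.276, -0.011]
ft_force: [-0.3, -0.4, 0.6]
grip_width: 0.0546
```

Emit:
step_arm:
  commands:
    - [[0,0,-0.1,0,0,0,0.6],[0,0,-0.17,0,0,0,0.6],[0,0,-0.17,0,0,0,0.6],[0,0,-0.1,0,0,0,0.6],[0,0,0,0,0,0,0.6]]

```text
t: 22.95
ee_pos: [0.6753, -0.0108, 0.3198]
tool_rot: [-2.867, 1.275, -0.022]
ft_force: [-0.7, -0.3, -0.7]
grip_width: 0.0567
```

```bash
python3 -c "
from h import *
rep2()
im,st=snap('wrist','w15'); q=wing(im,st); print(np.percentile(q[:,2],[2,50,98]).round(4)); tq=q[q[:,2]>np.percentile(q[:,2],98)-.006]; print(cv2.minAreaRect(tq[:,:2].astype(np.float32)))
t,_=snap('top','t15'); s,_=snap('scene','s15')
crop(t,(130,150,200,220),8,'t15c')
"
```

```text
t 22.95 p [ 0.6753 -0.0108  0.3198] yaw -48.0 F [-0.7 -0.3 -0.7] M [ 0.07  0.05 -0.05] j6 2.312 w 0.0567
[0.2041 0.2056 0.2072]
((0.6763632297515869, -0.013480279594659805), (0.009444325231015682, 0.07131452858448029), 42.37388610839844)
```

View pics/w15.png

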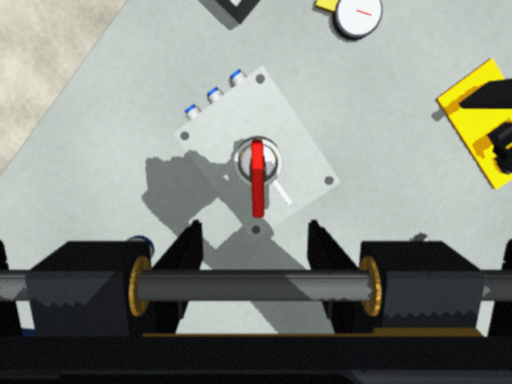

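View pics/t15c.png

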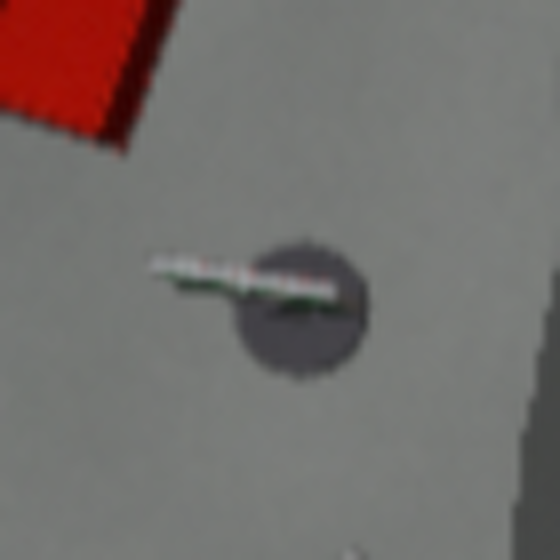

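View pics/s15.png

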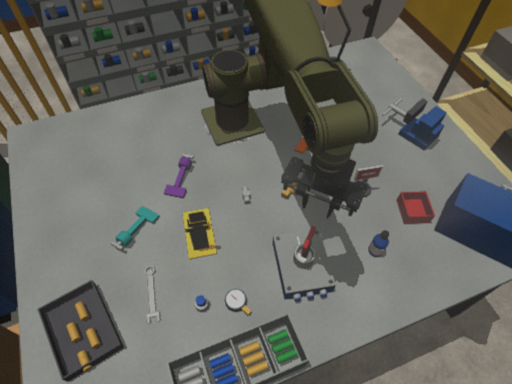

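```bash
python3 -c "
from h import *
t,_=load('t15'); o=np.array([130,150]); px=lambda a:o+(np.array(a)+.5)/8-.5
print(ray(t,px([[303,310]]),.008)); e=ray(t,px([[150,263],[338,292]]),.13); print(e,e.mean(0)); d=e[0]-e[1]; print(np.degrees(np.arctan2(d[1],d[0])),np.linalg.norm(d))
go([.485,.29,.30],down(np.radians(95)))
"
```

```text
[[0.48273191 0.31149166 0.008     ]]
[[0.49051666 0.35656599 0.13      ]
 [0.47593388 0.26691097 0.13      ]] [0.48322527 0.31173848 0.13      ]
80.76149830593785 0.0908332581423709
need 14.01 n 15 d [-0.1881  0.3006 -0.013 ] rvdeg [   0.2   -0.2 -142.9]
[-0.078, -0.014, 0.003] [0.0, -0.0, -0.159]
[-0.074, -0.026, 0.003] [0.0, -0.0, -0.159]
[-0.069, -0.038, 0.003] [0.0, -0.0, -0.159]
[-0.062, -0.049, 0.003] [0.0, -0.0, -0.159]
[-0.053, -0.059, 0.003] [0.0, -0.0, -0.159]
[-0.042, -0.067, 0.003] [0.0, -0.0, -0.159]
[-0.031, -0.073, 0.003] [0.0, -0.0, -0.159]
[-0.018, -0.077, 0.003] [0.0, -0.0, -0.159]
[-0.005, -0.079, 0.003] [0.0, -0.0, -0.159]
[0.008, -0.078, 0.003] [0.0, -0.0, -0.159]
[0.021, -0.076, 0.003] [0.0, -0.0, -0.159]
[0.033, -0.072, 0.003] [0.0, -0.0, -0.159]
[0.044, -0.065, 0.003] [0.0, -0.0, -0.159]
[0.055, -0.057, 0.003] [0.0, -0.0, -0.159]
[0.063, -0.047, 0.003] [0.0, -0.0, -0.159]
```

```bash
python3 -c "
from h import *
go([.485,.312,.29],down(np.radians(80.8)),14)
"
```

```text
need 12.62 n 14 d [-0.1881  0.3226 -0.023 ] rvdeg [ 1.000e-01 -3.000e-01 -1.287e+02]
[-0.087, -0.018, 0.005] [0.0, -0.0, -0.153]
[-0.083, -0.032, 0.005] [0.0, -0.0, -0.153]
[-0.077, -0.045, 0.005] [0.0, -0.0, -0.153]
[-0.069, -0.056, 0.005] [0.0, -0.0, -0.153]
[-0.059, -0.067, 0.005] [0.0, -0.0, -0.153]
[-0.047, -0.075, 0.005] [0.0, -0.0, -0.153]
[-0.035, -0.082, 0.005] [0.0, -0.0, -0.153]
[-0.021, -0.086, 0.005] [0.0, -0.0, -0.153]
[-0.007, -0.089, 0.005] [0.0, -0.0, -0.153]
[0.007, -0.089, 0.005] [0.0, -0.0, -0.153]
[0.021, -0.086, 0.005] [0.0, -0.0, -0.153]
[0.035, -0.082, 0.005] [0.0, -0.0, -0.153]
[0.047, -0.075, 0.005] [0.0, -0.0, -0.153]
[0.059, -0.067, 0.005] [0.0, -0.0, -0.153]
```

Emit:
step_arm:
  commands:
    - [[-0.087,-0.018,0.005,0,0,-0.153,0.6],[-0.083,-0.032,0.005,0,0,-0.153,0.6],[-0.077,-0.045,0.005,0,0,-0.153,0.6],[-0.069,-0.056,0.005,0,0,-0.153,0.6],[-0.059,-0.067,0.005,0,0,-0.153,0.6]]

```text
t: 23.72
ee_pos: [0.6052, 0.1052, 0.3042]
tool_rot: [3.14, -0.048, 0.004]
ft_force: [0.4, 0.2, -0.3]
grip_width: 0.0569
```

Emit:
step_arm:
  commands:
    - [[-0.047,-0.075,0.005,0,0,-0.153,0.6],[-0.035,-0.082,0.005,0,0,-0.153,0.6],[-0.021,-0.086,0.005,0,0,-0.153,0.6],[-0.007,-0.089,0.005,0,0,-0.153,0.6],[0.007,-0.089,0.005,0,0,-0.153,0.6]]

```text
t: 24.35
ee_pos: [0.5383, 0.2205, 0.2962]
tool_rot: [2.908, 1.179, 0.003]
ft_force: [1.7, 0.4, 1.0]
grip_width: 0.0574
```

Emit:
step_arm:
  commands:
    - [[0.021,-0.086,0.005,0,0,-0.153,0.6],[0.035,-0.082,0.005,0,0,-0.153,0.6],[0.047,-0.075,0.005,0,0,-0.153,0.6],[0.059,-0.067,0.005,0,0,-0.153,0.6],[0,0,0,0,0,0,0.6]]

```text
t: 24.98
ee_pos: [0.4848, 0.3129, 0.2899]
tool_rot: [2.391, 2.03, 0.001]
ft_force: [-0.4, 0.4, -0.1]
grip_width: 0.0571
```

```bash
python3 -c "
from h import *
rep2()
im,st=snap('wrist','w16'); P=cloud(im,st)
m=(P[...,2]>.115)&(P[...,2]<.145)&(abs(P[...,0]-.483)<.06)&(abs(P[...,1]-.312)<.07)
q=P[m]; print(m.sum(),q[:,2].max(),cv2.minAreaRect(q[:,:2].astype(np.float32)))
"
```

```text
t 24.975 p [0.4848 0.3129 0.2899] yaw 80.7 F [-0.4  0.4 -0.1] M [-0.07 -0.02  0.01] j6 0.646 w 0.0571
574 0.1333136947439305 ((0.4852107763290405, 0.3179475963115692), (0.08905831724405289, 0.00780062610283494), 80.7413101196289)
```

View pics/w16.png

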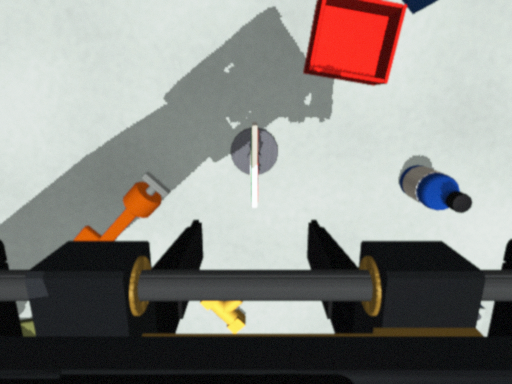

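Emit:
step_arm:
  commands:
    - [[0.014,0.001,0.15,0,0,0,0.6],[0,0,0.19,0,0,0,0.6],[0,0,0.19,0,0,0,0.6],[0,0,0.17,0,0,0,0.5],[0,0,0,0,0,0,0.3]]
  squeeze: 8

```text
t: 25.65
ee_pos: [0.4853, 0.313, 0.0768]
tool_rot: [2.396, 2.026, -0.011]
ft_force: [-0.5, -0.8, 0.0]
grip_width: 0.0426
```

Emit:
step_arm:
  commands:
    - [[0,0,0,0,0,0,0],[0,0,0,0,0,0,0],[0,0,0,0,0,0,0],[0,0,0,0,0,0,0],[0,0,0,0,0,0,0]]

```text
t: 26.28
ee_pos: [0.486, 0.3177, 0.0853]
tool_rot: [-2.397, -2.031, -0.002]
ft_force: [-13.0, 1.7, 11.3]
grip_width: 0.0059
```

```bash
python3 -c "
from h import *
rep2()
im,st=snap('wrist','w17')"
```

```text
t 26.275 p [0.486  0.3177 0.0853] yaw 80.6 F [-13.    1.7  11.3] M [ 0.25  2.41 -0.02] j6 0.651 w 0.0059
```

View pics/w17.png

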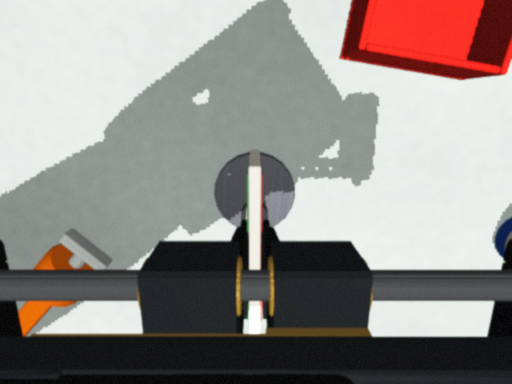

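Emit:
step_arm:
  commands:
    - [[0,-0.008,-0.008,0,0,0,0],[0,0,0,0,0,0,0]]

```text
t: 26.58
ee_pos: [0.486, 0.3176, 0.0854]
tool_rot: [2.394, 2.029, 0.009]
ft_force: [-2.4, 4.4, -2.3]
grip_width: 0.0061
```

```bash
python3 -c "
from h import *
rep2()"
```

```text
t 26.575 p [0.486  0.3176 0.0854] yaw 80.6 F [-2.4  4.4 -2.3] M [ 0.84  0.44 -0.  ] j6 0.653 w 0.0061
```

Good. Turn counter-clockwise (negative about tool z).

Emit:
step_arm:
  commands:
    - [[0,0,0,0,0,-0.1,0],[0,0,0,0,0,-0.12,0],[0,0,0,0,0,-0.12,0],[0,0,0,0,0,-0.12,0],[0,0,0,0,0,0,0]]

```text
t: 27.2
ee_pos: [0.4856, 0.3175, 0.0854]
tool_rot: [1.84, 2.542, 0.005]
ft_force: [-4.0, 3.8, -1.2]
grip_width: 0.0057
```

```bash
python3 -c "
from h import *
rep2()"
```

```text
t 27.2 p [0.4856 0.3175 0.0854] yaw 108.2 F [-4.   3.8 -1.2] M [0.8  0.7  0.05] j6 0.171 w 0.0057
```

Emit:
step_arm:
  commands:
    - [[-0.004,0,0,0,0,-0.15,0],[0,0,0,0,0,-0.15,0],[0,0,0,0,0,-0.15,0],[0,0,0,0,0,-0.15,0],[0,0,0,0,0,0,0]]

```text
t: 27.82
ee_pos: [0.4853, 0.3172, 0.0854]
tool_rot: [0.964, 2.987, 0.005]
ft_force: [-5.9, 7.6, -1.1]
grip_width: 0.0061
```

```bash
python3 -c "
from h import *
rep2()"
```

```text
t 27.825 p [0.4853 0.3172 0.0854] yaw 144.2 F [-5.9  7.6 -1.1] M [ 1.32  1.07 -0.  ] j6 -0.46 w 0.0061
```

Emit:
step_arm:
  commands:
    - [[0,0,0,0,0,-0.15,0],[0,0,0,0,0,-0.15,0],[0,0,0,0,0,-0.15,0],[0,0,0,0,0,-0.15,0],[0,0,0,0,0,0,0]]

```text
t: 28.45
ee_pos: [0.4852, 0.3169, 0.0854]
tool_rot: [-0.006, 3.138, 0.002]
ft_force: [-6.8, 6.6, -0.9]
grip_width: 0.0062
```

```bash
python3 -c "
from h import *
rep2()"
```

```text
t 28.45 p [0.4852 0.3169 0.0854] yaw -179.8 F [-6.8  6.6 -0.9] M [1.16 1.07 0.02] j6 -1.088 w 0.0062
```

Emit:
step_arm:
  commands:
    - [[0.006,0.006,0,0,0,-0.15,0],[0,0,0,0,0,-0.15,0],[0,0,0,0,0,-0.15,0],[0,0,0,0,0,-0.15,0],[0,0,0,0,0,0,0]]

```text
t: 29.08
ee_pos: [0.4854, 0.3165, 0.0854]
tool_rot: [-0.971, 2.981, -0.007]
ft_force: [-2.0, -2.4, -0.7]
grip_width: 0.0056
```

```bash
python3 -c "
from h import *
rep2()"
```

```text
t 29.075 p [0.4854 0.3165 0.0854] yaw -143.9 F [-2.  -2.4 -0.7] M [-0.03  0.1   0.02] j6 -1.71 w 0.0056
```

Emit:
step_arm:
  commands:
    - [[0,0,0,0,0,-0.13,0],[0,0,0,0,0,-0.13,0],[0,0,0,0,0,-0.1,0],[0,0,0,0,0,-0.1,0],[0,0,0,0,0,0,0]]

```text
t: 29.7
ee_pos: [0.4856, 0.3164, 0.0854]
tool_rot: [-1.652, 2.666, -0.01]
ft_force: [-0.9, -3.6, -1.8]
grip_width: 0.0059
```

```bash
python3 -c "
from h import *
rep2()"
```

```text
t 29.7 p [0.4856 0.3164 0.0854] yaw -116.4 F [-0.9 -3.6 -1.8] M [-0.31  0.04  0.03] j6 -2.19 w 0.0059
```

Emit:
step_arm:
  commands:
    - [[0,0,0,0,0,-0.1,0],[0,0,0,0,0,-0.08,0],[0,0,0,0,0,0,0]]

```text
t: 30.08
ee_pos: [0.4857, 0.3164, 0.0854]
tool_rot: [-1.896, 2.499, -0.011]
ft_force: [0.7, -4.6, -1.7]
grip_width: 0.0063
```

```bash
python3 -c "
from h import *
rep2()"
```

```text
t 30.075 p [0.4857 0.3164 0.0854] yaw -105.6 F [ 0.7 -4.6 -1.7] M [-0.67 -0.02  0.04] j6 -2.378 w 0.0063
```

Emit:
step_arm:
  commands:
    - [[0,0,0,0,0,-0.08,0],[0,0,0,0,0,0,0]]

```text
t: 30.32
ee_pos: [0.4857, 0.3165, 0.0854]
tool_rot: [-1.998, 2.418, -0.011]
ft_force: [0.9, -5.5, -0.1]
grip_width: 0.0068
```

```bash
python3 -c "
from h import *
rep2()
im,st=snap('wrist','w18')"
```

```text
t 30.325 p [0.4857 0.3165 0.0854] yaw -100.9 F [ 0.9 -5.5 -0.1] M [-0.76 -0.27 -0.17] j6 -2.461 w 0.0068
```

View pics/w18.png

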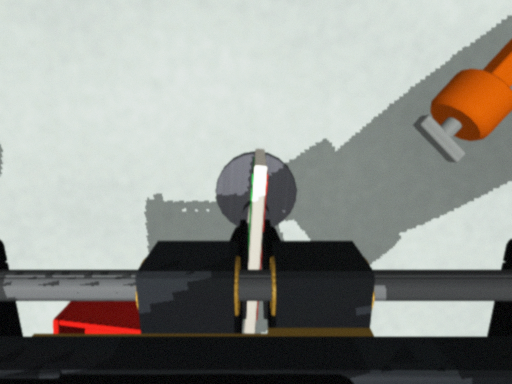

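Emit:
step_arm:
  commands:
    - [[0,0,0,0,0,0,0.4],[0,0,0,0,0,0,0.5],[0,0,0,0,0,0,0.5],[0,0,0,0,0,0,0.5],[0,0,-0.1,0,0,0,0.5]]

```text
t: 31.0
ee_pos: [0.4829, 0.3163, 0.1125]
tool_rot: [2.005, -2.417, 0.007]
ft_force: [-0.4, -0.5, 0.1]
grip_width: 0.0467
```

Emit:
step_arm:
  commands:
    - [[0,0,-0.17,0,0,0,0.5],[0,0,-0.17,0,0,0,0.5],[0,0,-0.17,0,0,0,0.5],[-0.15,0,-0.1,0,0,0,0.5],[0,0,0,0,0,0,0.5]]

```text
t: 31.62
ee_pos: [0.4931, 0.3642, 0.3019]
tool_rot: [-2.001, 2.407, -0.01]
ft_force: [-0.3, -0.7, -0.4]
grip_width: 0.0475
```

```bash
python3 -c "
from h import *
rep2()
im,st=snap('wrist','w19'); P=cloud(im,st)
m=(P[...,2]>.115)&(P[...,2]<.145)&(abs(P[...,0]-.485)<.06)&(abs(P[...,1]-.316)<.07)
q=P[m]; print(m.sum(),cv2.minAreaRect(q[:,:2].astype(np.float32)))
s,_=snap('scene','s19'); t,_=snap('top','t19')
P=cloud(t); h=hsv(t); H,S,V=h[...,0],h[...,1],h[...,2]
m=((H<6)|(H>174))&(S>150)&(abs(P[...,0]-.672)<.06)&(abs(P[...,1]+.014)<.06); q=P[m]; print(len(q),q.mean(0),q[:,2].max())
crop(s,(240,130,420,290),4.2,'s19c'); a=t['color'].copy(); cv2.imwrite('pics/t19.png',a)
"
```

```text
t 31.625 p [0.4931 0.3642 0.3019] yaw -100.5 F [-0.3 -0.7 -0.4] M [ 0.08 -0.02  0.03] j6 -2.407 w 0.0475
565 ((0.4863049387931824, 0.31600016355514526), (0.08922041952610016, 0.008345923386514187), 75.49687194824219)
74 [ 0.66934932 -0.01645003  0.20132653] 0.21129761446380924
```

View pics/s19c.png

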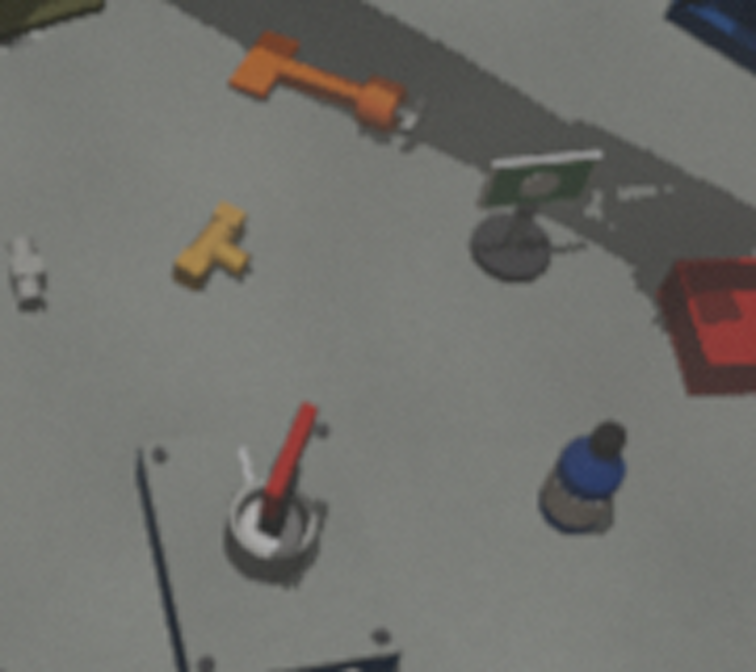

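View pics/t19.png

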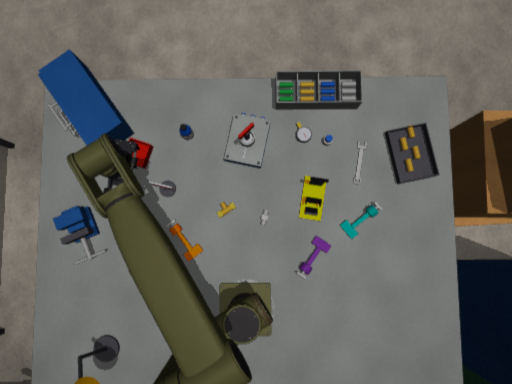

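```bash
python3 -c "
from workcell import finish_job
print(finish_job())"
```

```text
the job is handed in; nothing more can be done
None
```

The stud is locked in the collar and the sign shows green away from the robot. I handed the job in at about 32 s, and no verdict was reported.

- **Stud:** I stood it in the collar and let it go, then took it again by the wing from above. It dropped 8 mm into the slot at about 20° clockwise. I pushed it to the bottom and turned it to a firm stop at about 1.4 N m. After release the wing top was 18 mm lower than when it stood loose, which matches the locked depth of about 17 mm. The wing looked centred and upright.
- **Sign:** I gripped the plate from above and turned it about 175° (3.05 rad) counter-clockwise until torque rose at the stop. The last scene picture shows the green face on the far side. The gripper was open and clear of everything.
- **Bystanders:** They looked unmoved in the last top view. I did not measure them.

Some checks failed or disagreed on the way:

- **First grasp missed:** The fingertips end about 28 mm behind the reported TCP instead of 11 mm ahead of it, so the fingers closed above the shaft and pressed on it with about 15 N. I measured this in the wrist images and corrected for it.
- **Released leaning:** Joint 5 reached its lower limit while I was lowering the stud, so I let it go leaning about 6° and roughly 9 mm above the plate. It dropped in and stood leaning about 7° until I gripped the wing.
- **Camera offset:** The top and wrist cameras disagreed by 4 to 6 mm, and I used the wrist readings.

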